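# Turn the desk box round the corner post and put its keyed lid on

### The job

Without lifting it, push the square desk box against the corner post of the guard rail and swing it a quarter turn round that post, so that it ends flush along the rail with its notched side facing the front of the desk (the robot). Then take its lid by the fin from the sloping rest, set it gently on the box with the lid's key in the notch so that it lies fully down, and let go. Leave the mug, the jar and the clock alone.

Things in the scene. Friction and masses are not known exactly. Their poses are not given: they have to be found in the camera images.
- guard: Fixed grey steel corner post with a low rail. Origin: post axis at the desk top; x away from the robot. Post 30 x 30 mm, 55 mm tall (lower than the box). The rail runs from the post along +x to x = 150 mm, 40 mm high, its -y face in one plane with the post's (y = -15 mm). At the end the box lies flat along that face, its axes parallel to the guard's, its middle from x = -30 to 80 mm in guard axes.
- post_corner (a point): The post's upright edge nearest the robot on its right (-y) side, at desk level: guard x = -15, y = -15 mm. The box pivots here, counter-clockwise seen from above. It starts in front of the post (guard -x), 4 to 20 mm short of it, its far face overlapping the post by about 12 to 24 mm at that face's left (+y) end.
- box_mid (a point): Centre, half-way up, of the loose cream plastic box: 96 x 96 mm outside, 60 mm high, open on top, walls 6 mm (inside 84 x 84 mm), 0.25 to 0.5 kg; too wide to grasp across. Axes are the box's: z up, the notched wall is its -x side, which at the start faces about guard +y and must end facing guard -x.
- box_notch (a point): Middle of the notch in the box's -x wall: 26 mm wide, open at the top, 18 mm deep from the rim. This point is 45 mm from the box's middle in x and 51 mm above the box's underside.
- lid_fin (a point): Centre of the grip fin of the loose cream lid (0.15 kg). Lid axes: z along the fin, away from the plate; y along the fin's length; key at the -x edge. Fin 14 mm thick (x), 50 long (y), 30 high. At the start the lid lies tilted 35 degrees on the rest, upper face leaning towards the robot, key edge lowest. Fully down on the box this point is 80 mm above the desk, 50 mm above box_mid.
- lid_plate (a point): Middle of the underside of the lid's plate, which rests on the box's rim: 20 mm below the fin's centre. The plate is 96 x 96 x 5 mm (upper face 15 mm below the fin's centre). Under it a square plug, 78 x 78 x 5 mm, enters the box's mouth with 3 mm play each side.
- lid_key (a point): Middle of the lid's key: a tab 9 mm (x) by 20 mm (y), reaching 14 mm below the plate's underside at the lid's -x edge; this point is 43.5 mm from the lid's middle and 7 mm below the plate's underside. The notch gives it 3 mm play each side.
- rest: Fixed black sloping rest with two rails, sloped 35 degrees, rising to its +x. Origin: centre of its underside, on the desk. Footprint about 106 x 116 mm; its highest point is 83 mm above the desk.
- mug: Loose white mug, 76 mm across, 90 mm tall, to be left alone. Origin: centre of its underside.
- jar: Loose amber jar, 66 mm across, 100 mm tall, to be left alone. Origin: centre of its underside.
- clock: Loose white table clock, 45 x 90 mm, 65 mm tall, to be left alone. Origin: centre of its underside.
Mind the look-alikes: they are no part of the job. What is shaped like the part that bears box_mid but purple or turquoise is not meant.

How it is judged:
By the outcome, as a careful person would: the job done as asked, in the order asked, and still so for the second after the job is handed in, with the robot touching nothing.
It also fails if it takes over 72 s, if anything falls off the work surface, if the arm or the gripper's body presses on something with over 40 N, if the wrist force passes 120 N, or if a joint passes its speed limit or range.

### The arm

A 6-joint arm with a two-finger parallel gripper is mounted at the origin on the work surface. World frame = base frame: x ahead of the robot, y to its left, z up, the work surface at z = 0. Lengths are in mm, angles in rad, forces in N, time in s.
With the tool pointing down it reaches from about 400 to 925 mm from the base axis. Payload 3.4 kg.
Tool frame: the origin (TCP) lies between the finger pads; the fingertips stand 8 mm ahead of it and the grasp point (between the pads) lies 11 mm behind it; z points along the fingers, y is the direction in which the jaws open and shut (so a half turn about z gives the same grasp; the last joint's range is limited). The gripper opens to 85 mm and grips with 20 to 120 N. Pads are 22 mm wide; open, the fingers measure 114 mm over their backs; the gripper's body (76 mm by 85 mm) begins 54 mm behind the grasp point. The pads swing forward as they close: fully open they stand 13 mm farther back than shut.
Start: joints at [1.183, 0.307, 1.506, -0, 1.328, -0.073], TCP at [177.512, 546.919, 217.205] pointing down, gripper open.
Joint ranges: [-3.12, 3.12], [-1.05, 2.28], [0.14, 2.33], [-1.42, 4.57], [0.1, 2.73], [-2.68, 2.68]. Speed limits (rad/s): [2.57, 2.57, 3.14, 3.14, 3.14, 3.14].

### API

Orientations are given as a rotation vector (axis times angle).
In Python, from cell import robot, cams gives the robot as it stands.
- The arm moves only by the tool send_rows, never from a script. Its argument "commands" is one flat list of numbers, 5 for each row, row after row: the shift along the tool's x, y, z as a fraction of full scale, then the turn about the tool's z as a fraction of full scale, then the closure, from 0 (fully open) to 1 (shut). In form: [tx, ty, tz, yaw, fingers, tx, ty, tz, yaw, fingers, ...]. A call has exactly 8 rows; each row is the pose to reach, as a shift and turn from the pose commanded when the call began, along the tool's axes at that moment; what a row does not reach only later rows make up. Full scale, the value 1, is 400 mm for a shift and 30 degrees for a turn. A row lasts 1/8 s, in which the tool goes at most 62.5 mm and 10.7 degrees, less where a joint would pass 70% of its speed; a pose out of reach is approached as far as the arm can. A call with a number of a shift or a turn outside -1 to 1 is refused whole. A call with a gripper value outside its range is refused whole. The fingers move at their own pace and stop on an object; the grip force is fixed at half the most. Time passes only in rows, so rows that repeat a pose let the fingers close, or fill a call up. It gives the time, the measured TCP pose, the force and the opening at its end, in the units of the state.
- robot.get_obs(): the state, without advancing time (a new reading comes with each control period).
- cams.read_camera(name): name is "scene" or "top"; returns a dict with "frame" (420x560x3 uint8, red, green, blue), "range_z" (420x560 float32, mm along the optical axis (not along the pixel's ray), 0 where there is no reading), "camera_matrix" (3x3 intrinsics, pixels), "world_from_camera" (4x4, takes a point from camera to world coordinates). Camera axes: x right, y down, z forward; pixel columns grow to the right and rows downward; lengths in mm; the calibration is good to about 2 mm. A picture is of the moment at which its call begins.
- robot.hand_in(): hands the job in, once; it reports no verdict.
The state is a dict: "clock": time; "q": joint angles; "joint_velocities": joint speeds; "tau": joint torques, N m; "position": TCP position; "eef_rot": TCP orientation; "ft_force": force on the tool from outside, world axes, zero at the start; "ft_torque": the same for the moment, N m; "finger_gap": finger opening in mm.
Only numpy, scipy, OpenCV 4.12 (cv2) and the standard library are available. Lean on these libraries where they do the work, as an engineer would, in place of code of your own. Each camera call takes 0.05 s, during which the arm holds its last target.

## Working session

There is one attempt and no reset: what is moved stays moved. The work goes in short steps, Python scripts to look and compute and a tool call to move; the robot and the scene stay as the last step left them, time stands still between calls to the robot, and variables do not carry over. Pictures are saved under pics/ and viewed, and the job is handed in when it is done.

Besides the shell and the picture viewer there is one more tool, called after "Request:" by a JSON object that holds its "op" and its "data". send_rows: Moves the arm, as the interface text tells. Shift numbers are shares of 400 mm and turn numbers shares of 30 degrees, none past 1 either way. Its arguments: {"type":"object","properties":{"commands":{"type":"array"}},"required":["commands"]}

```bash
ls; mkdir -p pics; cat > h.py <<'E'
import numpy as np, cv2
from cell import robot, cams
from scipy.spatial.transform import Rotation as R
def pts(d):
    K=d["camera_matrix"];T=d["world_from_camera"];z=d["range_z"]
    v,u=np.mgrid[:z.shape[0],:z.shape[1]]
    P=np.stack([(u-K[0,2])/K[0,0]*z,(v-K[1,2])/K[1,1]*z,z,np.ones_like(z)],-1)@T.T
    P=P[...,:3].copy();P[z<=0]=np.nan
    return P
def ray(d,u,v,h):
    K=d["camera_matrix"];T=d["world_from_camera"]
    r=T[:3,:3]@np.array([(u-K[0,2])/K[0,0],(v-K[1,2])/K[1,1],1]);o=T[:3,3]
    return o+r*(h-o[2])/r[2]
def save(n,f,box=None,s=1):
    if box: f=f[box[1]:box[3],box[0]:box[2]]
    if s!=1: f=cv2.resize(f,None,fx=s,fy=s,interpolation=cv2.INTER_CUBIC)
    cv2.imwrite("pics/"+n+".png",f[...,::-1])
E
python3 - <<'E'
from h import *
for n in("scene","top"):
    d=cams.read_camera(n);save(n+"0",d["frame"]);np.savez("/tmp/"+n+"0.npz",**d)
    print(n,d["camera_matrix"].round(1).tolist(),d["world_from_camera"].round(3).tolist())
o=robot.get_obs()
for k in o:print(k,np.round(o[k],3))
E
```

```text
pics
scene [[380.0, 0.0, 279.3], [0.0, 380.0, 214.5], [0.0, 0.0, 1.0]] [[0.856, 0.455, -0.246, 729.481], [0.517, -0.741, 0.428, -269.89], [0.013, -0.494, -0.87, 731.245], [0.0, 0.0, 0.0, 1.0]]
top [[533.5, 0.0, 281.0], [0.0, 533.5, 211.7], [0.0, 0.0, 1.0]] [[0.001, -0.995, 0.097, 407.198], [-1.0, -0.0, 0.008, 50.506], [-0.008, -0.097, -0.995, 1365.755], [0.0, 0.0, 0.0, 1.0]]
clock 0.1
q [ 1.183  0.307  1.508 -0.     1.328 -0.074]
joint_velocities [-0.001 -0.001 -0.     0.001  0.001  0.001]
tau [-1.0000e-03 -4.5853e+01 -2.5261e+01 -0.0000e+00  6.0000e-03 -0.0000e+00]
position [177.264 546.288 216.363]
eef_rot [-4.910e-01 -3.103e+00  3.000e-03]
ft_force [ 0.152 -0.544  0.734]
ft_torque [-0.017  0.022  0.013]
finger_gap 85.411
```

View pics/scene0.png

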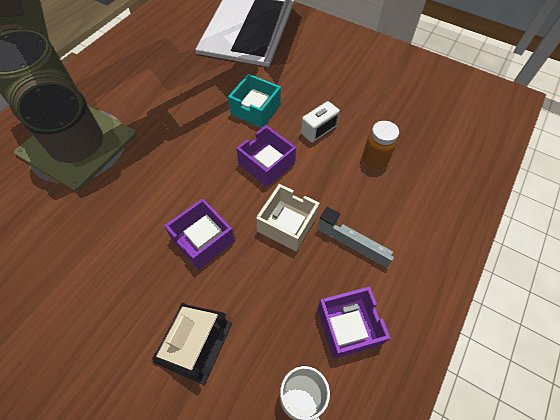

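View pics/top0.png

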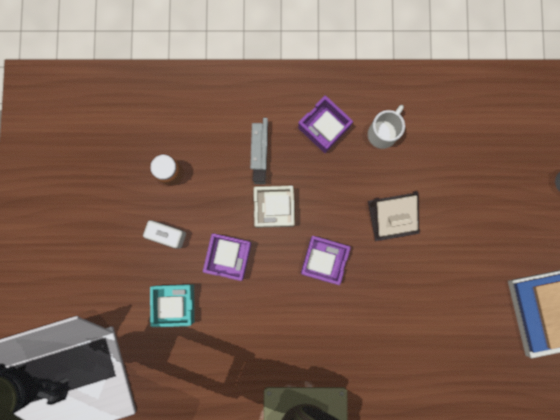

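The cream box sits at top (274,206) with the dark post and rail beyond it at (258,175)-(258,120). The lid is on its black rest at (397,216). Look-alikes are purple at (227,257), (326,260) and (326,124), and turquoise at (171,306). Only the box at (274,206) is cream. I'll enlarge it to confirm.

```bash
python3 - <<'E'
from h import *
t=dict(np.load("/tmp/top0.npz"));s=dict(np.load("/tmp/scene0.npz"))
a=cv2.resize(t["frame"][105:295,200:440],None,fx=3.3,fy=3.3,interpolation=cv2.INTER_CUBIC)[:600];save("c_top",a)
a=cv2.resize(s["frame"][170:390,140:410],None,fx=2.7,fy=2.7,interpolation=cv2.INTER_CUBIC);save("c_sc",a)
P=pts(t);f=t["frame"];hsv=cv2.cvtColor(f,cv2.COLOR_RGB2HSV)
# box rim: z 50..66 within crop
def rect(m,n):
    q=P[m][:,:2].astype(np.float32);print(n,len(q),cv2.minAreaRect(q),np.median(P[m][:,2]).round(1), [np.percentile(P[m][:,i],[1,99]).round(1).tolist() for i in range(3)])
v,u=np.mgrid[:420,:560]
reg=(u>245)&(u<305)&(v>180)&(v<235)
rect(reg&(P[...,2]>52)&(P[...,2]<68)&(hsv[...,2]>140),"box rim")
reg2=(u>240)&(u<275)&(v>110)&(v<186)
rect(reg2&(P[...,2]>48)&(P[...,2]<60)&(hsv[...,2]<80),"post")
rect(reg2&(P[...,2]>30)&(P[...,2]<46)&(v<170),"rail")
print(np.nanpercentile(P[300:400,300:400,2][...],50) )
reg3=(u>365)&(u<425)&(v>190)&(v<245)
rect(reg3&(P[...,2]>8),"lid+rest")
lid=reg3&(P[...,2]>8)&(hsv[...,2]>140);rect(lid,"lid")
np.set_printoptions(suppress=True,linewidth=200)
print(P[185:250:4,385:425:4,2].round(0)[:16])
E
```

```text
box rim 354 ((550.0730590820312, 77.85757446289062), (96.78488159179688, 95.96465301513672), 1.6628674268722534) 58.9 [[501.3, 598.3], [31.0, 124.9], [52.6, 64.7]]
post 147 ((625.5892944335938, 115.43861389160156), (30.169620513916016, 28.906217575073242), 89.76006317138672) 53.6 [[611.5, 639.4], [100.4, 130.5], [48.3, 59.5]]
rail 205 ((711.0577392578125, 102.6689224243164), (10.183074951171875, 130.1856231689453), 88.39360046386719) 39.5 [[646.8, 775.2], [96.5, 108.9], [32.0, 44.5]]
-0.8690824497987251
lid+rest 1641 ((518.519287109375, -232.2851104736328), (122.99739837646484, 125.01559448242188), 9.76686954498291) 60.6 [[476.4, 579.3], [-283.7, -167.9], [8.6, 82.5]]
lid 1325 ((524.8085327148438, -227.0185546875), (81.1418685913086, 97.59697723388672), 9.953422546386719) 62.7 [[483.5, 568.0], [-276.5, -177.2], [23.0, 82.4]]
[[ -1.   1.   5.  -4.   7.   0.  -1.  -5.  -1.  -1.]
 [ -1.  -6.  -2.  -4.  -0.   3.  -1.  -1.  -1.  -1.]
 [  5.  -3.  -2.  -7. -10.   2.   5.  70.  78.  -8.]
 [ -2.   0.   5.   9.   7.  78.  75.  76.  71.   2.]
 [ 78.  79.  82.  76.  84.  79.  76.  72.  69.   3.]
 [ 76.  69.  67.  76.  69.  68.  66.  66.  62.   3.]
 [ 68.  70.  59.  66.  60.  59.  57.  59.  53.   0.]
 [ 61.  61.  nan  62.  58.  55.  58.  50.  50.  -1.]
 [ 54.  59.  64.  64.  73.  73.  80.  46.  48.   4.]
 [ 49.  59.  78.  81.  77.  78.  78.  40.  40.   2.]
 [ 40.  39.  75.  77.  40.  30.  32.  34.  34.   3.]
 [ 31.  32.  33.  25.  30.  30.  24.  29.  29.  -3.]
 [ 30.  25.  26.   6.   5.   7.   9.   7.   4.   1.]
 [  9.  10.   7.   7.  -4.  -2.   0.   1.  -0.  -1.]
 [ -3.  -3.  -0.  -3.   7.  -4.  -1.   0.  -4.  -2.]
 [  1.  -7.  -5.   1.  -4.  -1.   3.   3.  -2.  -1.]]
```

View pics/c_top.png

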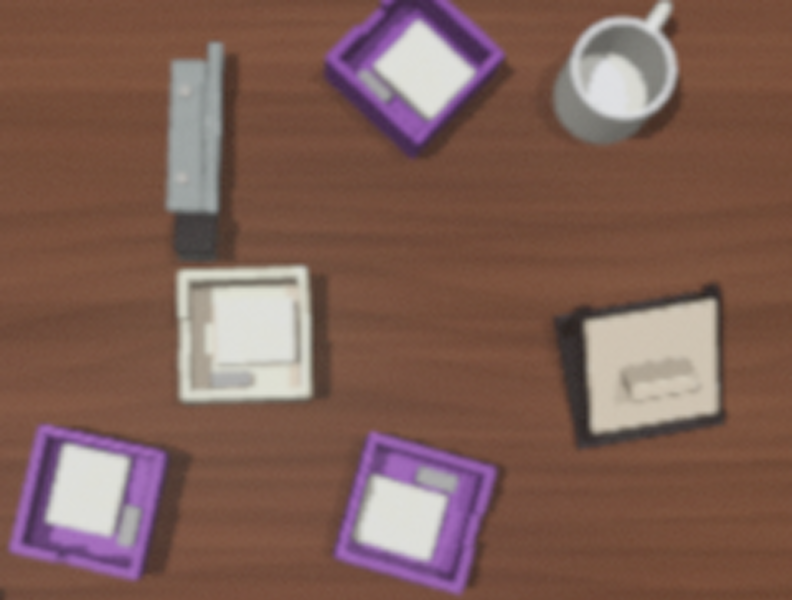

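View pics/c_sc.png

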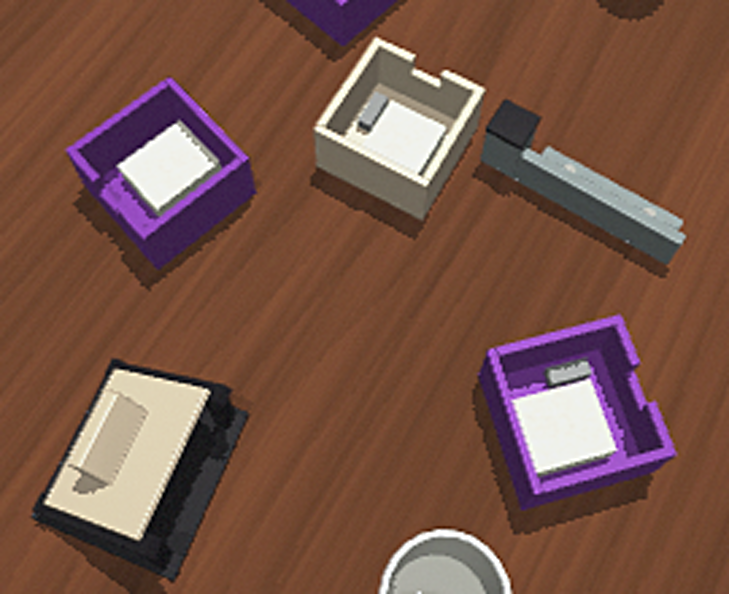

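The enlarged crops confirm the cream box. Its notch faces +y, at scene crop (427,75), and it is the only cream one of the same shape. The lid's fin is at top crop (662,378). Next I'll refine the guard, box and lid poses.

```bash
cat > m.py <<'E'
from h import *
def onplane(d,uv,h): return np.array([ray(d,a,b,h)[:2] for a,b in uv])
def big(m):
    c,_=cv2.findContours(m.astype(np.uint8),cv2.RETR_EXTERNAL,cv2.CHAIN_APPROX_NONE);c=max(c,key=cv2.contourArea);return c[:,0,:]
def cream_rim(t,win):
    """rim outer rectangle of cream box: returns centre, size, angle"""
    P=pts(t);hsv=cv2.cvtColor(t["frame"],cv2.COLOR_RGB2HSV);v,u=np.mgrid[:420,:560]
    reg=(u>win[0])&(u<win[2])&(v>win[1])&(v<win[3])
    m=reg&(P[...,2]>50)&(P[...,2]<70)&(hsv[...,2]>140)&(hsv[...,1]<110)
    q=onplane(t,np.argwhere(m)[:,::-1],60).astype(np.float32)
    return cv2.minAreaRect(q),q
E
python3 - <<'E'
from m import *
t=dict(np.load("/tmp/top0.npz"));f=t["frame"];hsv=cv2.cvtColor(f,cv2.COLOR_RGB2HSV);P=pts(t)
r,q=cream_rim(t,(245,180,305,235));print("box",r,q.min(0),q.max(0))
v,u=np.mgrid[:420,:560]
# rail -y edge: rightmost rail pixel per row
gray=hsv[...,1]<90
es=[]
for row in range(124,166,2):
    m=np.where((P[row,240:280,2]>28)&(P[row,240:280,2]<50))[0]
    if len(m): es.append(np.r_[ray(t,240+m.max()+.5,row,40)[:2],ray(t,240+m.min()-.5,row,40)[1]])
es=np.array(es);k=np.polyfit(es[:,0],es[:,1],1);print("rail -y edge",np.degrees(np.arctan(k[0])),np.polyval(k,[626,700,770]), es[:,1].round(1), 'other',es[:,2].round(1))
m=(u>245)&(u<275)&(v>160)&(v<188)&(hsv[...,2]<75)&(P[...,2]>46)
q=onplane(t,np.argwhere(m)[:,::-1],55).astype(np.float32);print("post",cv2.minAreaRect(q),q.min(0),q.max(0))
# lid
reg=(u>365)&(u<425)&(v>190)&(v<245)&(P[...,2]>8)&(hsv[...,2]>140)
c=big(reg);mm=np.zeros(reg.shape,np.uint8);cv2.drawContours(mm,[c[:,None]],-1,1,-1)
Q=P[(mm>0)&np.isfinite(P[...,2])]
A=Q.copy();keep=np.ones(len(A),bool)
for i in range(8):
    k=np.linalg.lstsq(np.c_[A[keep][:,:2],np.ones(keep.sum())],A[keep][:,2],rcond=None)[0]
    res=A[:,2]-np.c_[A[:,:2],np.ones(len(A))]@k; keep=(abs(res)<8)
n=np.array([-k[0],-k[1],1]);n/=np.linalg.norm(n);print("plane",k,"tilt",np.degrees(np.arccos(n[2])),"dir",np.degrees(np.arctan2(k[1],k[0])))
# rect contour onto plane
K=t["camera_matrix"];T=t["world_from_camera"];o=T[:3,3]
def rp(a,b):
    r=T[:3,:3]@np.array([(a-K[0,2])/K[0,0],(b-K[1,2])/K[1,1],1]);s=(k[2]+k[:2]@o[:2]-o[2])/(r[2]-k[:2]@r[:2]);return o+s*r
W=np.array([rp(a,b) for a,b in c])
ex=np.array([1,0,k[0]]);
ex=np.r_[k[:2],k[:2]@k[:2]];ex/=np.linalg.norm(ex);ey=np.cross(n,ex)
C=W.mean(0);uv=np.c_[(W-C)@ex,(W-C)@ey].astype(np.float32);r=cv2.minAreaRect(uv);print(r)
cc=C+r[0][0]*ex+r[0][1]*ey;print("plate top centre",cc,"fin",cc+15*n, "ey",ey)
fin=Q[res>9];print("fin pts",len(fin),fin.mean(0),cv2.minAreaRect(fin[:,:2].astype(np.float32)),np.percentile(res,99.5)*n[2])
rest=(u>365)&(u<425)&(v>185)&(v<245)&(P[...,2]>4);q=P[rest];print("rest",cv2.minAreaRect(q[:,:2].astype(np.float32)))
E
```

```text
box ((549.48046875, 77.70559692382812), (96.47393035888672, 95.7042236328125), 1.6515076160430908) [501.3433   28.65959] [597.9443  124.89638]
rail -y edge -1.5168068925417721 [99.38392045 97.42444037 95.57087813] [ 95.2  95.2  95.2  95.2  95.1  97.7  97.6 100.2  97.6  97.6  97.6  97.6
  97.5  97.5  97.5  97.5  97.5  97.4  97.4  97.4  99.9] other [105.4 105.4 105.3 107.8 107.8 107.8 107.8 107.8 107.7 107.7 107.7 107.7
 107.6 107.6 107.6 107.6 107.6 110.1 110.  110.  110. ]
post ((625.0411987304688, 115.39688873291016), (29.92344856262207, 27.65526580810547), 89.988037109375) [611.21106 100.43752] [638.8715 130.3573]
plane [ 6.85671369e-01  1.13596543e-01 -2.80975535e+02] tilt 34.79997870164132 dir 9.406863029920457
((-0.9280586242675781, 0.2771186828613281), (98.62578582763672, 97.52751159667969), 0.25210967659950256)
plate top centre [ 524.57297875 -226.34710654   52.99688812] fin [ 516.12739904 -227.74630258   65.31412944] ey [-0.16344414  0.98655259  0.        ]
fin pts 208 [ 513.74729654 -228.38032395   74.22025503] ((519.68017578125, -237.9774169921875), (38.24596405029297, 71.83097839355469), 34.667747497558594) 33.257000350146384
rest ((531.4337768554688, -230.55706787109375), (147.90652465820312, 146.62001037597656), 88.72252655029297)
```

```bash
cat >> h.py <<'E'
def plan(targets,fix=3):
    """targets: list of (x,y,z,angle deg of tool-y in world or None)"""
    o=robot.get_obs();Rm=R.from_rotvec(o["eef_rot"]).as_matrix();p=np.array(o["position"])
    a0=np.degrees(np.arctan2(Rm[1,1],Rm[0,1]))
    print("t",round(float(np.ravel(o["clock"])[0]),2),"pos",p.round(1),"yang",a0.round(2),"tooly",Rm[:,1].round(3),"f",np.round(o["ft_force"],1),"gap",np.round(o["finger_gap"],1),"q",np.round(o["q"],2))
    for x,y,z,a in targets:
        d=Rm.T@(np.array([x,y,z])-p)/400
        w=0 if a is None else -(a-a0)/30
        print((x,y,z,a),"->",d.round(fix),round(w,3))
E
python3 - <<'E'
from h import *
plan([(320,296,216,88.4),(460,44,216,88.4),(460,44,120,88.4)])
E
```

```text
t 0.1 pos [177.3 546.3 216.4] yang 72.02 tooly [ 0.309  0.951 -0.002] f [ 0.2 -0.5  0.7] gap 85.4 q [ 1.18  0.31  1.51 -0.    1.33 -0.07]
(320, 296, 216, 88.4) -> [-0.533 -0.485  0.002] -0.546
(460, 44, 216, 88.4) -> [-1.06  -0.976  0.003] -0.546
(460, 44, 120, 88.4) -> [-1.06  -0.976  0.243] -0.546
```

Request:
{"op": "send_rows", "data": {"commands": [-0.13,-0.12,0,-0.2,1,-0.26,-0.24,0,-0.4,1,-0.4,-0.37,0,-0.546,1,-0.53,-0.49,0,-0.546,1,-0.66,-0.61,0,-0.546,1,-0.79,-0.73,0,-0.546,1,-0.92,-0.85,0,-0.546,1,-1,-0.976,0,-0.546,1]}}

```text
clock: 1.1
position: [416.0, 105.6, 217.2]
eef_rot: [0.044, 3.141, 0.0]
ft_force: [0.2, -0.7, 0.8]
finger_gap: -0.4
```

```bash
python3 - <<'E'
from h import *
plan([(460,44,120,88.4),(460,44,23,88.4)])
E
```

```text
t 1.1 pos [416.  105.6 217.2] yang 88.4 tooly [0.028 1.    0.   ] f [ 0.2 -0.7  0.8] gap -0.4 q [ 0.15  0.1   1.79  0.    1.25 -1.39]
(460, 44, 120, 88.4) -> [-0.114 -0.151  0.243] 0.0
(460, 44, 23, 88.4) -> [-0.114 -0.151  0.486] 0.0
```

Request:
{"op": "send_rows", "data": {"commands": [-0.06,-0.08,0.08,0,1,-0.114,-0.15,0.16,0,1,-0.114,-0.15,0.24,0,1,-0.114,-0.15,0.32,0,1,-0.114,-0.15,0.4,0,1,-0.114,-0.15,0.45,0,1,-0.114,-0.15,0.486,0,1,-0.114,-0.15,0.486,0,1]}}

```text
clock: 2.1
position: [457.6, 46.1, 21.7]
eef_rot: [-0.044, -3.138, 0.0]
ft_force: [-0.5, -0.6, 1.1]
finger_gap: -0.0
```

```bash
cat > arc.py <<'E'
from h import *
PV=np.array([610.8,100.2])
def tgt(th,s,tool,press=0):
    """pusher TCP for box yaw th (deg), contact s mm right of pivot along face, tool-y angle"""
    a=np.radians(th);n=np.array([np.cos(a),np.sin(a)]);t=np.array([-n[1],n[0]])
    ph=np.radians(th-(tool-90));h=11*abs(np.cos(ph))+14.5*abs(np.sin(ph))
    return PV-n*(96+h-press)-s*t
E
python3 - <<'E'
from arc import *
T=[(*tgt(th,55,tl),23,tl) for th,tl in [(0,88.4),(8,92),(16,98),(24,104),(32,110),(40,116)]]
plan(T)
save("top1",cams.read_camera("top")["frame"],(180,90,440,300),3)
E
```

```text
t 2.1 pos [457.6  46.1  21.7] yang 88.39 tooly [ 0.028  1.    -0.   ] f [-0.5 -0.6  1.1] gap -0.0 q [ 0.01  0.41  1.99 -0.    0.75 -1.53]
(np.float64(503.3994249730643), np.float64(45.2), 23, 88.4) -> [-0.114  0.001 -0.004] -0.0
(np.float64(511.0545975184853), np.float64(30.641181388997957), 23, 92) -> [-0.135 -0.035 -0.004] -0.12
(np.float64(521.2681216844043), np.float64(17.31067804229575), 23, 98) -> [-0.161 -0.068 -0.004] -0.32
(np.float64(533.2736034848432), np.float64(5.478029085015933), 23, 104) -> [-0.192 -0.096 -0.004] -0.52
(np.float64(546.8516368389077), np.float64(-4.614184429049374), 23, 110) -> [-0.227 -0.121 -0.004] -0.72
(np.float64(561.7496834560861), np.float64(-12.755503434402222), 23, 116) -> [-0.264 -0.14  -0.004] -0.92
```

View pics/top1.png

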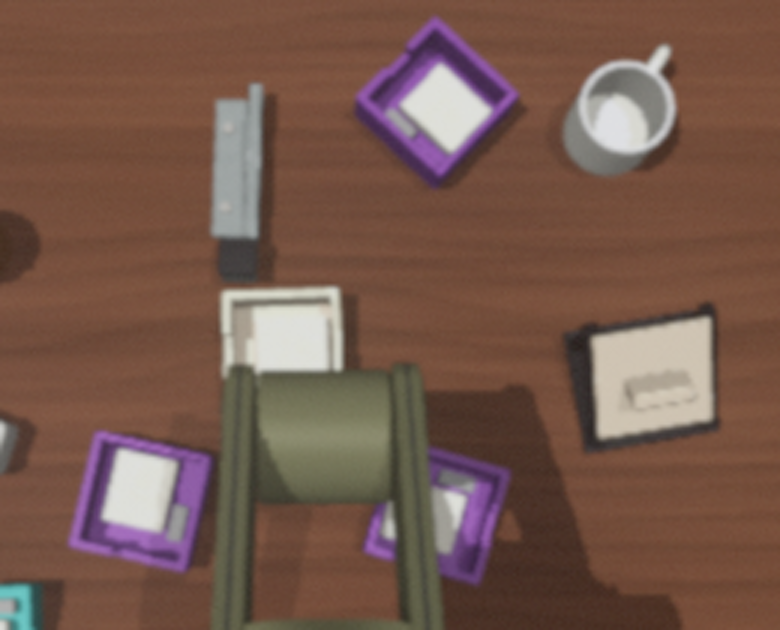

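Request:
{"op": "send_rows", "data": {"commands": [0,0.035,0,0,1,0,0.07,0,0,1,-0.04,0.07,0,0,1,-0.07,0.07,0,0,1,-0.085,0.07,0,0,1,-0.1,0.07,0,0,1,-0.11,0.07,0,0,1,-0.116,0.07,0,0,1]}}

```text
clock: 3.15
position: [506.3, 72.7, 22.6]
eef_rot: [0.044, 3.141, -0.0]
ft_force: [-0.9, -0.5, -1.6]
finger_gap: -0.1
```

```bash
python3 - <<'E'
from m import *
t=cams.read_camera("top")
plan([(505,74,23,88.4)])
P=pts(t);save("top2",t["frame"],(200,100,330,250),4)
for u in range(255,292,6):
    col=[v for v in range(170,215) if 48<P[v,u,2]<70 and t["frame"][v,u].min()>110]
    if col: print(u,ray(t,u,min(col)-.5,60)[:2].round(1))
E
```

```text
t 3.2 pos [506.4  72.6  22.6] yang 88.39 tooly [ 0.028  1.    -0.   ] f [-0.7  0.3 -1.2] gap -0.0 q [ 0.06  0.45  1.88 -0.    0.81 -1.48]
(505, 74, 23, 88.4) -> [ 0.003  0.003 -0.001] -0.0
255 [611.7 125. ]
261 [614.2 110.2]
267 [611.7  95.3]
273 [614.2  80.5]
279 [614.2  65.6]
285 [614.2  50.8]
291 [614.2  35.9]
```

View pics/top2.png

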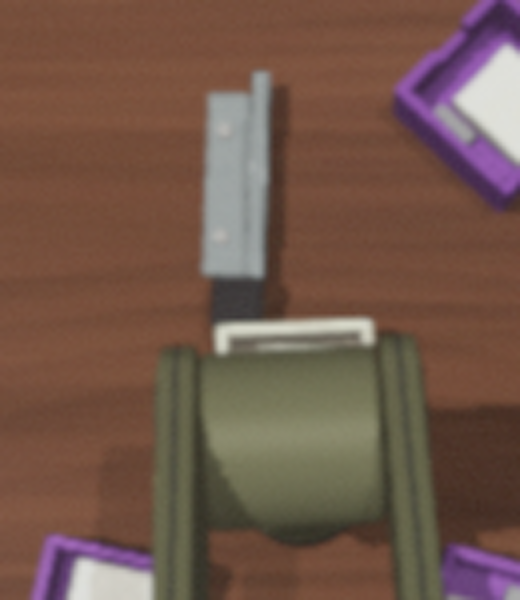

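```bash
sed -i 's/PV=.*/PV=np.array([612.5,100.2])/' arc.py; python3 - <<'E'
from arc import *
p0=(498,72,22.6,88.4)
T=[p0,(497,46,22.6,88.4)]+[(*tgt(th,55,tl,1),22.6,tl) for th,tl in [(2,88.4),(5,90),(8,93),(11,96),(14,99),(17,102)]]
plan(T)
E
```

```text
t 3.2 pos [506.4  72.6  22.6] yang 88.39 tooly [ 0.028  1.    -0.   ] f [-0.7  0.3 -1.2] gap -0.0 q [ 0.06  0.45  1.88 -0.    0.81 -1.48]
(498, 72, 22.6, 88.4) -> [ 0.021 -0.002  0.   ] -0.0
(497, 46, 22.6, 88.4) -> [ 0.022 -0.067  0.   ] -0.0
(np.float64(507.59582951520173), np.float64(41.50314070734215), 22.6, 88.4) -> [-0.005 -0.078  0.   ] -0.0
(np.float64(510.47967760275293), np.float64(36.06428727609687), 22.6, 90) -> [-0.013 -0.091  0.   ] -0.054
(np.float64(513.9760967636538), np.float64(30.81285191250226), 22.6, 93) -> [-0.022 -0.104  0.   ] -0.154
(np.float64(517.7425630950129), np.float64(25.751601898773963), 22.6, 96) -> [-0.032 -0.116  0.   ] -0.254
(np.float64(521.7687529744198), np.float64(20.894409769396418), 22.6, 99) -> [-0.042 -0.128  0.   ] -0.354
(np.float64(526.0436308952723), np.float64(16.254588750376975), 22.6, 102) -> [-0.053 -0.14   0.   ] -0.454
```

```bash
python3 - <<'E'
from h import *
t=dict(np.load("/tmp/top0.npz"));P=pts(t)
np.set_printoptions(suppress=True,linewidth=220)
print(P[188:226:3,255:296:3,2].round(0))
plan([(490,72,22.6,88.4),(490,72,130,58.4)])
E
```

```text
[[58. 60. 55. 58. 55. 61. 59. 59. 61. 59. 64. 63. 63.  2.]
 [56. 25. 24. 24. 20. 21. 16.  7. 15. 11. 10.  2. 61.  2.]
 [61.  5.  6.  0.  6.  7.  5.  9.  7.  9.  4.  3. 60.  1.]
 [61. 10.  3.  1. 23. 27. 25. 25. 26. 25. 24. 25. 58. -1.]
 [61.  8.  4.  2. 27. 22. 23. 27. 22. 24. 27. 23. 59.  2.]
 [43.  2.  8.  1. 22. 31. 21. 30. 24. 31. 23. 24. 50. nan]
 [42. 10.  5.  5. 24. 26. 25. 24. 25. 21. 26. 24. 27. -6.]
 [ 3.  8.  1.  2. 26. 24. 21. 24. 25. 25. 24. 29. 22.  8.]
 [61. 19.  9.  3. 28. 28. 23. 23. 24. 27. 26. 25.  6. -3.]
 [59. 21.  2.  7. 17. 10.  8.  8. -0.  5.  6.  5.  6. -2.]
 [57. 24.  5.  4. 17. 17. 18.  7.  3.  6.  7.  5.  3. -7.]
 [58. 31.  5.  3. 15. 13. 16. 17.  3.  7.  5.  5.  6. 59.]
 [-5. 59. 60. 60. 60. 62. 60. 62. 61. 59. 60. 59. 60. 53.]]
t 3.2 pos [506.4  72.6  22.6] yang 88.39 tooly [ 0.028  1.    -0.   ] f [-0.7  0.3 -1.2] gap -0.0 q [ 0.06  0.45  1.88 -0.    0.81 -1.48]
(490, 72, 22.6, 88.4) -> [ 0.041 -0.003  0.   ] -0.0
(490, 72, 130, 58.4) -> [ 0.041 -0.003 -0.268] 1.0
```

The pad in the box is only 25 mm high, so the fingertips can go in at z ≈ 34. Pushing on the near face would slide, because the arc there is mostly tangential. I'll push from inside the far-right corner instead, where the arc runs along the wall's normal and both walls hold the finger.

Request:
{"op": "send_rows", "data": {"commands": [0.02,0,0,0,1,0.041,0,-0.06,0.2,1,0.041,0,-0.13,0.4,1,0.041,0,-0.2,0.7,1,0.041,0,-0.268,1,1,0,0,-0.268,1,1,-0.07,-0.01,-0.268,1,1,-0.14,-0.02,-0.268,1,1]}}

```text
clock: 4.2
position: [562.9, 63.2, 129.2]
eef_rot: [0.852, 3.024, 0.0]
ft_force: [0.7, -0.7, -0.1]
finger_gap: 0.0
```

```bash
python3 - <<'E'
from h import *
plan([(584,60,130,28.4)])
E
```

```text
t 4.2 pos [562.9  63.2 129.2] yang 58.54 tooly [0.522 0.853 0.   ] f [ 0.7 -0.7 -0.1] gap 0.0 q [ 0.04  0.38  1.64 -0.    1.12 -0.98]
(584, 60, 130, 28.4) -> [-0.049  0.021 -0.002] 1.005
```

Request:
{"op": "send_rows", "data": {"commands": [-0.02,0.01,0,0.3,1,-0.04,0.02,0,0.6,1,-0.049,0.021,0,0.9,1,-0.049,0.021,0,1,1,-0.049,0.021,0,1,1,-0.049,0.021,0,1,1,-0.049,0.021,0,1,1,-0.049,0.021,0,1,1]}}

```text
clock: 5.2
position: [582.9, 60.2, 130.0]
eef_rot: [1.608, 2.699, 0.0]
ft_force: [0.1, -0.9, 0.0]
finger_gap: -0.2
```

```bash
python3 - <<'E'
from h import *
plan([(584,60,130,0),(584,60,42,0)])
t=cams.read_camera("scene");save("sc2",t["frame"],(200,120,420,290),3.5)
E
```

```text
t 5.2 pos [582.9  60.2 130. ] yang 28.43 tooly [0.879 0.476 0.   ] f [ 0.1 -0.9  0. ] gap -0.2 q [ 0.03  0.4   1.6  -0.    1.14 -0.47]
(584, 60, 130, 0) -> [-0.002  0.002  0.   ] 0.948
(584, 60, 42, 0) -> [-0.002  0.002  0.22 ] 0.948
```

View pics/sc2.png

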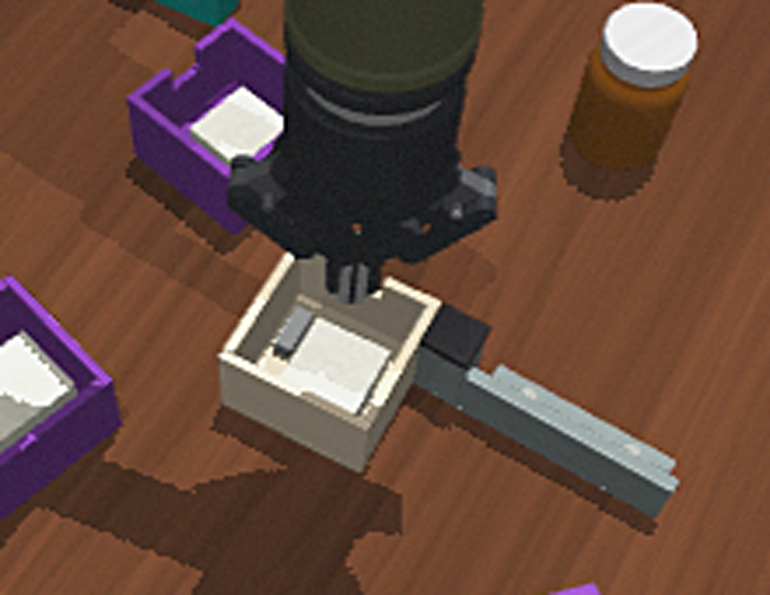

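Request:
{"op": "send_rows", "data": {"commands": [0,0,0,0.35,1,0,0,0,0.7,1,0,0,0.03,0.948,1,0,0,0.08,0.948,1,0,0,0.13,0.948,1,0,0,0.18,0.948,1,0,0,0.205,0.948,1,0,0,0.215,0.948,1]}}

```text
clock: 6.25
position: [582.8, 60.2, 43.6]
eef_rot: [-2.222, -2.221, 0.001]
ft_force: [0.1, 0.7, 0.3]
finger_gap: 0.3
```

```bash
cat > arc2.py <<'E'
from h import *
PV=np.array([612.5,100.2])
def tgt(th,b,pn=1.0,pt=1.0,c=65.):
    """TCP (tool y along box n, half 14.5; half 11 across). c: inner right wall distance right of pivot"""
    a=np.radians(th);n=np.array([np.cos(a),np.sin(a)]);t=np.array([-n[1],n[0]])
    return PV+n*(-6-14.5+pn)-t*(c-11+pt)
E
python3 - <<'E'
from arc2 import *
t=cams.read_camera("scene");save("sc3",t["frame"],(200,120,420,290),3.5)
plan([(*tgt(1.5,0,-4,-8),44,0),(*tgt(1.5,0,0,0),44,1.5)]+[(*tgt(th,0),44,th) for th in (5,10,15,20,25,30)])
E
```

```text
t 6.3 pos [582.9  60.2  43.6] yang -0.03 tooly [ 1.    -0.001 -0.   ] f [-0.   0.1 -0.1] gap 0.0 q [ 0.03  0.5   1.69 -0.    0.95  0.03]
(np.float64(589.212535160261), np.float64(53.57442781758148), 44, 0) -> [-0.017  0.016 -0.001] -0.001
(np.float64(593.4205800466261), np.float64(45.6818770110085), 44, 1.5) -> [-0.036  0.026 -0.001] -0.051
(np.float64(597.8677692383322), np.float64(43.709754621374664), 44, 5) -> [-0.041  0.038 -0.001] -0.168
(np.float64(602.8468985879431), np.float64(42.649434119823425), 44, 10) -> [-0.044  0.05  -0.001] -0.334
(np.float64(607.8994938680017), np.float64(42.02710817460209), 44, 15) -> [-0.045  0.063 -0.001] -0.501
(np.float64(612.9871017775865), np.float64(41.8475130619245), 44, 20) -> [-0.046  0.075 -0.001] -0.668
(np.float64(618.0710025485238), np.float64(42.11201560904062), 44, 25) -> [-0.045  0.088 -0.001] -0.834
(np.float64(623.1125046262034), np.float64(42.818602791855874), 44, 30) -> [-0.043  0.101 -0.001] -1.001
```

View pics/sc3.png

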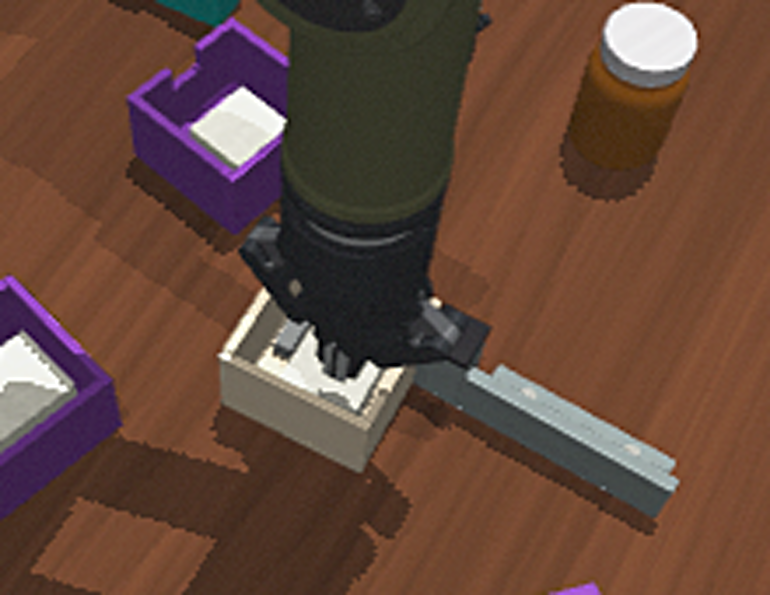

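Request:
{"op": "send_rows", "data": {"commands": [-0.017,0.016,0,0,1,-0.03,0.024,0,-0.05,1,-0.036,0.028,0,-0.05,1,-0.039,0.033,0,-0.1,1,-0.041,0.038,0,-0.168,1,-0.043,0.044,0,-0.25,1,-0.044,0.05,0,-0.334,1,-0.045,0.056,0,-0.42,1]}}

```text
clock: 7.3
position: [604.6, 42.2, 43.8]
eef_rot: [-1.961, -2.453, 0.002]
ft_force: [-2.1, 1.4, 1.5]
finger_gap: -0.1
```

```bash
python3 - <<'E'
from arc2 import *
t=cams.read_camera("scene");save("sc4",t["frame"],(200,120,420,290),2)
t=cams.read_camera("top");save("tp4",t["frame"],(220,100,340,250),3.5)
plan([(*tgt(th,0),44,th) for th in (17,22,26,30,34,38,42)])
E
```

```text
t 7.4 pos [605.2  42.2  43.9] yang 12.63 tooly [ 0.976  0.219 -0.001] f [-2.3  2.   1.7] gap 0.0 q [ 0.    0.52  1.65 -0.    0.98 -0.22]
(np.float64(609.9325010184714), np.float64(41.90199017993968), 44, 17) -> [-0.003  0.012 -0.   ] -0.146
(np.float64(615.0232774738229), np.float64(41.900059427216405), 44, 22) -> [-0.006  0.024 -0.   ] -0.312
(np.float64(619.0839291705655), np.float64(42.2180900911588), 44, 26) -> [-0.007  0.034 -0.   ] -0.446
(np.float64(623.1125046262034), np.float64(42.818602791855874), 44, 30) -> [-0.008  0.044 -0.   ] -0.579
(np.float64(627.0893770260678), np.float64(43.69867189179315), 44, 34) -> [-0.008  0.054 -0.   ] -0.712
(np.float64(630.9951714475801), np.float64(44.854009782779954), 44, 38) -> [-0.008  0.064 -0.   ] -0.846
(np.float64(634.810859252928), np.float64(46.27898777474558), 44, 42) -> [-0.006  0.075 -0.   ] -0.979
```

View pics/sc4.png

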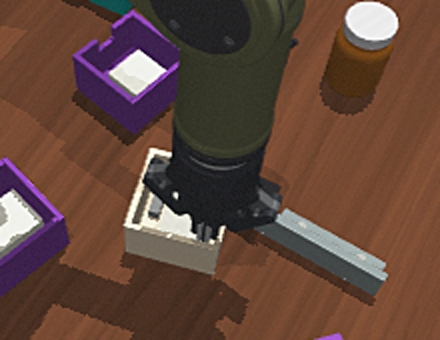

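View pics/tp4.png

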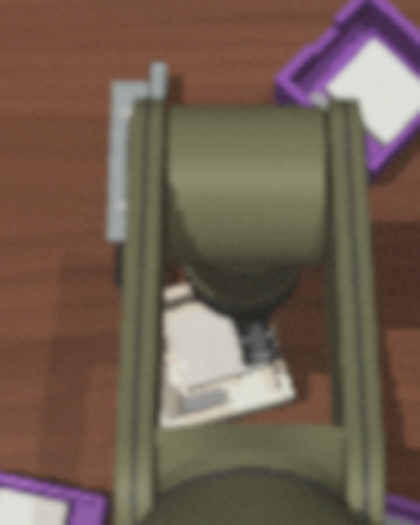

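The box has turned about 12° with the finger in its corner, and the force is low at 2–3 N. I'll carry on.

Request:
{"op": "send_rows", "data": {"commands": [-0.003,0.012,0,-0.14,1,-0.005,0.021,0,-0.26,1,-0.006,0.03,0,-0.38,1,-0.008,0.038,0,-0.5,1,-0.008,0.046,0,-0.61,1,-0.008,0.054,0,-0.72,1,-0.008,0.064,0,-0.85,1,-0.006,0.075,0,-0.98,1]}}

```text
clock: 8.4
position: [634.0, 45.6, 44.1]
eef_rot: [-1.275, -2.87, 0.003]
ft_force: [-3.8, -0.4, 6.4]
finger_gap: 0.3
```

```bash
python3 - <<'E'
from arc2 import *
t=cams.read_camera("scene");save("sc5",t["frame"],(200,120,420,290),2)
plan([(*tgt(th,0),44,th) for th in (45,49,53,57,60,63,66,69)])
E
```

```text
t 8.45 pos [635.   45.8  44.3] yang 42.23 tooly [ 0.74   0.672 -0.001] f [-3.3 -0.5  5.2] gap -0.3 q [ 0.01  0.55  1.57 -0.    1.02 -0.73]
(np.float64(637.6022907321224), np.float64(47.52054480160221), 44, 45) -> [-0.001  0.008  0.001] -0.092
(np.float64(641.2158758469376), np.float64(49.399916591178055), 44, 49) -> [-0.004  0.017  0.001] -0.226
(np.float64(644.6895601011362), np.float64(51.526781280715134), 44, 53) -> [-0.006  0.027  0.001] -0.359
(np.float64(648.0064200542053), np.float64(53.89077699923774), 44, 57) -> [-0.007  0.038  0.001] -0.492
(np.float64(650.3813972081441), np.float64(55.81250462620344), 44, 60) -> [-0.007  0.045  0.001] -0.592
(np.float64(652.6525440854391), np.float64(57.85589529265175), 44, 63) -> [-0.007  0.053  0.001] -0.692
(np.float64(654.813635630365), np.float64(60.01534820680027), 44, 66) -> [-0.007  0.06   0.001] -0.792
(np.float64(656.8587484412127), np.float64(62.28494445831305), 44, 69) -> [-0.006  0.068  0.001] -0.892
```

View pics/sc5.png

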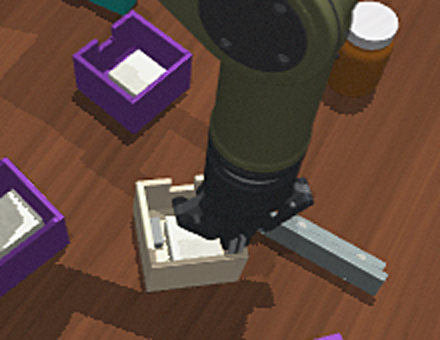

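Request:
{"op": "send_rows", "data": {"commands": [-0.001,0.008,-0.006,-0.092,1,-0.004,0.017,-0.008,-0.226,1,-0.006,0.027,-0.008,-0.359,1,-0.007,0.038,-0.008,-0.492,1,-0.007,0.045,-0.008,-0.592,1,-0.007,0.053,-0.008,-0.692,1,-0.007,0.06,-0.008,-0.792,1,-0.006,0.068,-0.008,-0.892,1]}}

```text
clock: 9.45
position: [657.7, 62.4, 47.0]
eef_rot: [0.577, 3.087, -0.001]
ft_force: [-1.1, 0.1, 1.3]
finger_gap: -0.6
```

```bash
python3 - <<'E'
from arc2 import *
t=cams.read_camera("scene");save("sc6",t["frame"],(200,120,420,290),2)
plan([(*tgt(th,0),47,th) for th in (72,75,78,81,84,86,88.5)]+[(*tgt(88.5,0,3),47,88.5)])
E
```

```text
t 9.5 pos [658.1  62.7  47.1] yang 68.91 tooly [0.36  0.933 0.   ] f [ 0.8 -1.6 -0.3] gap -0.2 q [ 0.03  0.58  1.52 -0.    1.05 -1.17]
(np.float64(658.782277005922), np.float64(64.6584632416224), 47, 72) -> [0.    0.005 0.   ] -0.103
(np.float64(660.5789490663996), np.float64(67.12939890672453), 47, 75) -> [-0.002  0.012  0.   ] -0.203
(np.float64(662.2438400694131), np.float64(69.69097879071403), 47, 78) -> [-0.004  0.02   0.   ] -0.303
(np.float64(663.772386664448), np.float64(72.33618178118212), 47, 81) -> [-0.005  0.028  0.   ] -0.403
(np.float64(665.1603992115358), np.float64(75.05775756059774), 47, 84) -> [-0.005  0.035  0.   ] -0.503
(np.float64(666.0057715262799), np.float64(76.91089496400653), 47, 86) -> [-0.006  0.04   0.   ] -0.57
(np.float64(666.9707023816521), np.float64(79.26695000604361), 47, 88.5) -> [-0.006  0.047  0.   ] -0.653
(np.float64(667.0230562782679), np.float64(81.26626465599473), 47, 88.5) -> [-0.004  0.051  0.   ] -0.653
```

View pics/sc6.png

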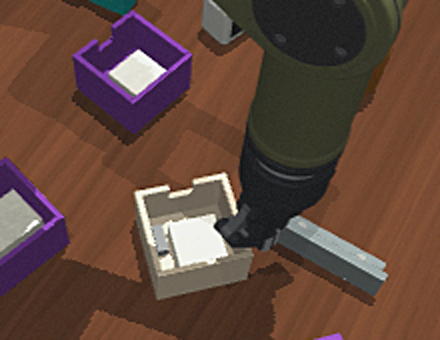

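Request:
{"op": "send_rows", "data": {"commands": [0,0.005,0,-0.1,1,-0.002,0.012,0,-0.2,1,-0.004,0.02,0,-0.3,1,-0.005,0.028,0,-0.4,1,-0.005,0.035,0,-0.5,1,-0.006,0.04,0,-0.57,1,-0.006,0.047,0,-0.653,1,-0.005,0.051,0,-0.653,1]}}

```text
clock: 10.5
position: [666.5, 81.0, 47.1]
eef_rot: [0.047, 3.141, -0.0]
ft_force: [-0.3, -0.5, 0.2]
finger_gap: -0.2
```

```bash
python3 - <<'E'
from arc2 import *
t=cams.read_camera("scene");save("sc7",t["frame"],(200,120,420,290),3)
plan([(667,83,47,88.5)])
E
```

```text
t 10.55 pos [666.4  81.2  47.2] yang 88.26 tooly [ 0.03  1.   -0.  ] f [-0.3 -0.1  0.3] gap -0.2 q [ 0.06  0.59  1.49 -0.    1.06 -1.48]
(667, 83, 47, 88.5) -> [-0.001  0.005  0.   ] -0.008
```

View pics/sc7.png

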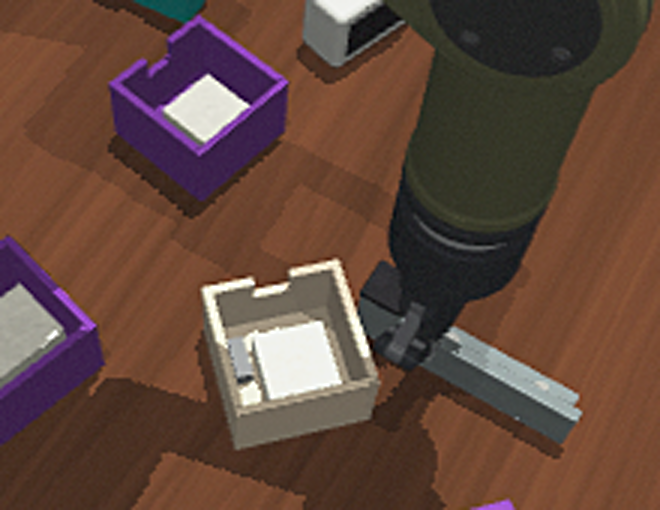

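```bash
python3 - <<'E'
from m import *
t=cams.read_camera("top");s=cams.read_camera("scene")
save("tp7",t["frame"],(200,90,360,250),3.7)
P=pts(s);hsv=cv2.cvtColor(s["frame"],cv2.COLOR_RGB2HSV);v,u=np.mgrid[:420,:560]
m=(u>262)&(u<335)&(v>200)&(v<275)&(P[...,2]>54)&(P[...,2]<70)&(hsv[...,2]>120)&(hsv[...,1]<110)&(P[...,1]<97)
q=onplane(s,np.argwhere(m)[:,::-1],60).astype(np.float32)
print(len(q),cv2.minAreaRect(q),q.min(0),q.max(0))
E
```

```text
443 ((587.5452270507812, 45.866981506347656), (96.86680603027344, 96.25054168701172), 44.97633361816406) [522.0822   -21.030058] [654.52734  97.55413]
```

View pics/tp7.png

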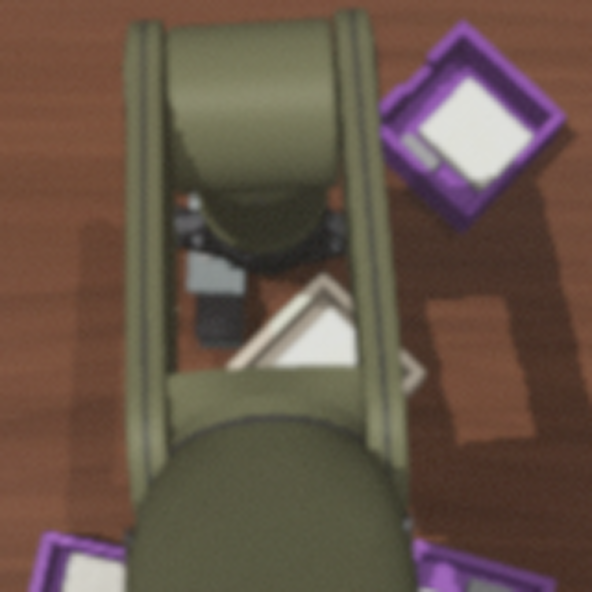

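```bash
python3 - <<'E'
import cv2
a=cv2.imread("pics/sc5.png")[120:300,120:330];b=cv2.imread("pics/sc6.png")[120:300,120:330]
import numpy as np
cv2.imwrite("pics/z56.png",cv2.resize(np.hstack([a,b]),None,fx=1.9,fy=1.9,interpolation=cv2.INTER_CUBIC))
E
```

```text
(no output)
```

View pics/z56.png

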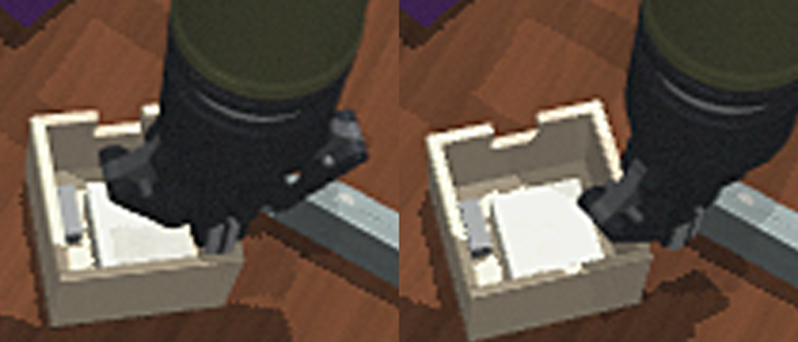

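```bash
python3 - <<'E'
from m import *
s=cams.read_camera("scene");P=pts(s);hsv=cv2.cvtColor(s["frame"],cv2.COLOR_RGB2HSV)
o=robot.get_obs();Rm=R.from_rotvec(o["eef_rot"]).as_matrix();p=np.array(o["position"])
L=(P-p)@Rm
v,u=np.mgrid[:420,:560]
m=(abs(L[...,0])<25)&(abs(L[...,1])<75)&(L[...,2]>-70)&(L[...,2]<20)&(P[...,2]>5)
for uu in (326,330,334,338,342,346):
    col=[(vv,L[vv,uu].round(0).tolist()) for vv in range(200,250,4) if m[vv,uu]]
    print(uu,col)
save("sc8",s["frame"],(300,190,400,275),7)
E
```

```text
326 [(248, [10.0, -35.0, -9.0])]
330 []
334 []
338 []
342 [(232, [-6.0, -19.0, -69.0])]
346 [(232, [-11.0, -9.0, -57.0]), (236, [-8.0, 21.0, 12.0])]
```

View pics/sc8.png

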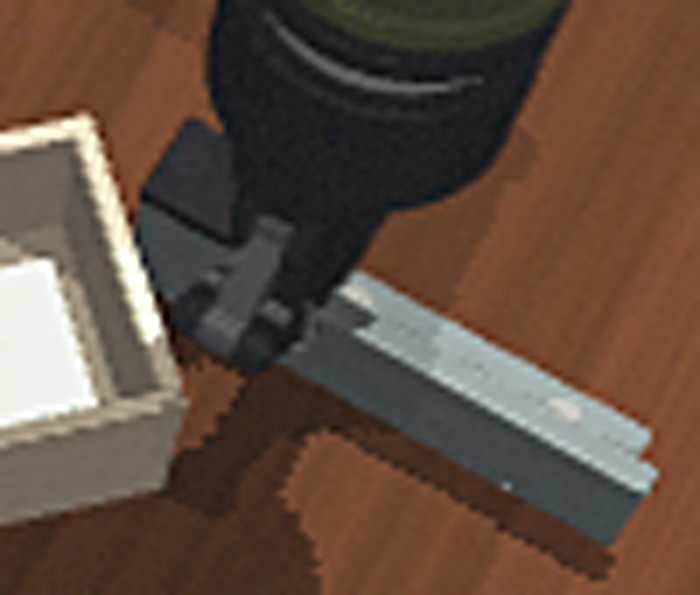

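The finger slipped over the box's corner at about 45°. The box now has its middle near (587,46), 8 mm off the post, and its overlap with the post is still good. I'll re-enter with the fingers part open (about 40 mm), so that both press the far wall and one presses the right wall, and set them deeper.

Request:
{"op": "send_rows", "data": {"commands": [0,0,-0.06,0,1,0,0,-0.14,0,1,0,0,-0.21,0.15,0.53,0.05,-0.02,-0.21,0.35,0.53,0.1,-0.04,-0.21,0.55,0.53,0.155,-0.06,-0.21,0.75,0.53,0.155,-0.06,-0.21,1,0.53,0.155,-0.06,-0.21,1,0.53]}}

```text
clock: 11.7
position: [603.4, 58.7, 131.5]
eef_rot: [0.856, 3.022, 0.0]
ft_force: [0.5, 0.1, -0.5]
finger_gap: 40.1
```

Request:
{"op": "send_rows", "data": {"commands": [0,0,0,0.3,0.53,0,0,0,0.6,0.53,0,0,0,0.9,0.53,0,0,0,1,0.53,0,0,0,1,0.53,0,0,0,1,0.53,0,0,0,1,0.53,0,0,0,1,0.53]}}

```text
clock: 12.7
position: [603.6, 58.9, 131.2]
eef_rot: [1.61, 2.698, -0.0]
ft_force: [0.2, 0.6, 0.9]
finger_gap: 39.9
```

Request:
{"op": "send_rows", "data": {"commands": [0,0,0,0.3,0.53,0,0,0,0.6,0.53,0,0,0,0.9,0.53,0,0,0,1,0.53,0,0,0,1,0.53,0,0,0,1,0.53,0,0,0,1,0.53,0,0,0,1,0.53]}}

```text
clock: 13.7
position: [603.5, 58.9, 131.2]
eef_rot: [2.254, 2.189, -0.0]
ft_force: [-0.2, 0.4, -0.4]
finger_gap: 39.9
```

Request:
{"op": "send_rows", "data": {"commands": [0,0,0,0.3,0.53,0,0,0,0.6,0.53,0,0,0,0.9,0.53,0,0,0,1,0.53,0,0,0,1,0.53,0,0,0,1,0.53,0,0,0,1,0.53,0,0,0,1,0.53]}}

```text
clock: 14.7
position: [603.5, 58.9, 131.2]
eef_rot: [-2.743, -1.531, 0.0]
ft_force: [-0.0, -0.2, 0.2]
finger_gap: 39.9
```

```bash
python3 - <<'E'
from m import *
t=cams.read_camera("top");s=cams.read_camera("scene")
plan([(604,57.6,130,-45)])
save("sc9",s["frame"],(200,120,420,290),3)
for nm,d,w in(("s",s,(262,200,335,275)),("t",t,(235,140,330,240))):
    P=pts(d);hsv=cv2.cvtColor(d["frame"],cv2.COLOR_RGB2HSV);v,u=np.mgrid[:420,:560]
    m=(u>w[0])&(u<w[2])&(v>w[1])&(v<w[3])&(P[...,2]>52)&(P[...,2]<68)&(hsv[...,2]>110)&(hsv[...,1]<110)&(P[...,1]<125)
    q=onplane(d,np.argwhere(m)[:,::-1],60).astype(np.float32)
    print(nm,len(q),cv2.minAreaRect(q),q.min(0),q.max(0))
E
```

```text
t 14.8 pos [603.5  58.9 131.2] yang -31.68 tooly [ 0.851 -0.525 -0.   ] f [-0.3  0.5 -0.2] gap 39.9 q [ 0.03  0.42  1.55 -0.    1.16  0.58]
(604, 57.6, 130, -45) -> [-0.002  0.003  0.003] 0.444
s 495 ((588.8714599609375, 44.5334587097168), (96.87557220458984, 100.01202392578125), 44.97633361816406) [522.0822   -22.789827] [654.52734  111.346756]
t 158 ((586.7752685546875, 44.46192932128906), (94.61326599121094, 94.69620513916016), 44.896934509277344) [521.073      -3.4804468] [625.41815  110.030815]
```

View pics/sc9.png

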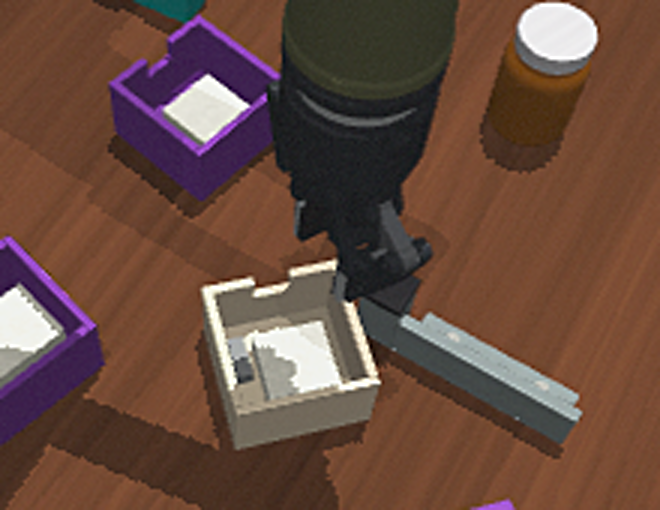

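Request:
{"op": "send_rows", "data": {"commands": [-0.002,0.003,0,0.25,0.53,-0.002,0.003,0.03,0.444,0.53,-0.002,0.003,0.08,0.444,0.53,-0.002,0.003,0.13,0.444,0.53,-0.002,0.003,0.18,0.444,0.53,-0.002,0.003,0.21,0.444,0.53,-0.002,0.003,0.23,0.444,0.53,-0.002,0.003,0.238,0.444,0.53]}}

```text
clock: 15.8
position: [604.2, 57.6, 35.8]
eef_rot: [-2.902, -1.202, 0.0]
ft_force: [-0.1, 0.0, 0.2]
finger_gap: 40.0
```

```bash
cat > arc3.py <<'E'
from h import *
PV=np.array([612.5,100.2])
def tgt(th,pn=1.0,pt=0.5,c=63.):
    a=np.radians(th);n=np.array([np.cos(a),np.sin(a)]);t=np.array([-n[1],n[0]])
    return PV+n*(-17+pn)-t*(c-34.5+pt)
E
python3 - <<'E'
from arc3 import *
t=cams.read_camera("scene");save("sc10",t["frame"],(200,120,420,290),3)
plan([(*tgt(45,-8,-3),36,-45),(*tgt(45,-4,0),36,-45),(*tgt(45,0,0),36,-45)]+[(*tgt(th),36,th-90) for th in (47,50,53,56,60)])
E
```

```text
t 15.85 pos [604.2  57.6  35.7] yang -45.01 tooly [ 0.707 -0.707 -0.   ] f [ 0.6 -0.2  0.4] gap 40.1 q [ 0.03  0.53  1.65 -0.    0.96  0.81]
(np.float64(612.8535533905932), np.float64(64.49110755007935), 36, -45) -> [ 0.028  0.003 -0.001] -0.0
(np.float64(617.8033008588991), np.float64(65.1982143312659), 36, -45) -> [ 0.038  0.011 -0.001] -0.0
(np.float64(620.6317279836453), np.float64(68.02664145601209), 36, -45) -> [ 0.048  0.011 -0.001] -0.0
(np.float64(622.7972835859559), np.float64(68.72038833228082), 36, -43) -> [ 0.053  0.013 -0.001] -0.067
(np.float64(624.4306870954658), np.float64(69.30244822918672), 36, -40) -> [ 0.057  0.015 -0.001] -0.167
(np.float64(626.0313894209387), np.float64(69.9691961678339), 36, -37) -> [ 0.061  0.017 -0.001] -0.267
(np.float64(627.5950031485643), np.float64(70.71880463846767), 36, -34) -> [ 0.065  0.018 -0.001] -0.367
(np.float64(629.6147367097487), np.float64(71.84359353944899), 36, -30) -> [ 0.07   0.02  -0.001] -0.5
```

View pics/sc10.png

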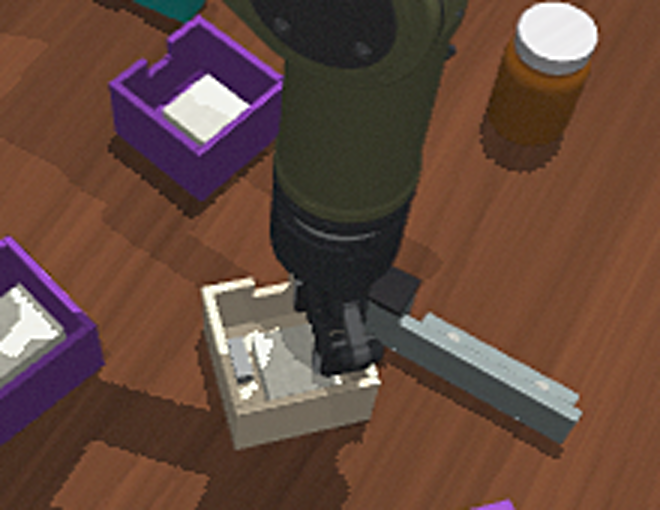

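Request:
{"op": "send_rows", "data": {"commands": [0.014,0.002,0,0,0.53,0.028,0.003,0,0,0.53,0.036,0.008,0,0,0.53,0.042,0.011,0,0,0.53,0.048,0.011,0,0,0.53,0.053,0.013,0,-0.067,0.53,0.057,0.015,0,-0.167,0.53,0.061,0.017,0,-0.267,0.53]}}

```text
clock: 16.85
position: [626.1, 70.0, 36.0]
eef_rot: [-2.809, -1.406, 0.0]
ft_force: [-3.2, -0.6, 1.5]
finger_gap: 40.0
```

```bash
python3 - <<'E'
from arc3 import *
t=cams.read_camera("scene");save("sc11",t["frame"],(200,120,420,290),3)
plan([(*tgt(th),36,th-90) for th in (53,56,59,62,65,68,71,74,77)])
E
```

```text
t 16.9 pos [626.4  70.1  36. ] yang -36.75 tooly [ 0.801 -0.598 -0.   ] f [-2.3 -1.7  1.1] gap 40.4 q [0.04 0.56 1.6  0.   0.99 0.69]
(np.float64(626.0313894209387), np.float64(69.9691961678339), 36, -37) -> [-0.001 -0.001 -0.   ] 0.008
(np.float64(627.5950031485643), np.float64(70.71880463846767), 36, -34) -> [ 0.003  0.001 -0.   ] -0.092
(np.float64(629.1172425218004), np.float64(71.54921901637464), 36, -31) -> [ 0.007  0.003 -0.   ] -0.192
(np.float64(630.5939351883346), np.float64(72.45816319346633), 36, -28) -> [ 0.011  0.005 -0.   ] -0.292
(np.float64(632.0210336362117), np.float64(73.44314581693332), 36, -25) -> [ 0.015  0.006 -0.   ] -0.392
(np.float64(633.3946262877822), np.float64(74.50146711786996), 36, -22) -> [ 0.019  0.007 -0.   ] -0.492
(np.float64(634.7109482210657), np.float64(75.6302263111534), 36, -19) -> [ 0.024  0.008 -0.   ] -0.592
(np.float64(635.9663914891393), np.float64(76.82632954629392), 36, -16) -> [ 0.028  0.009 -0.   ] -0.692
(np.float64(637.15751500927), np.float64(78.08649838746416), 36, -13) -> [ 0.032  0.01  -0.   ] -0.792
```

View pics/sc11.png

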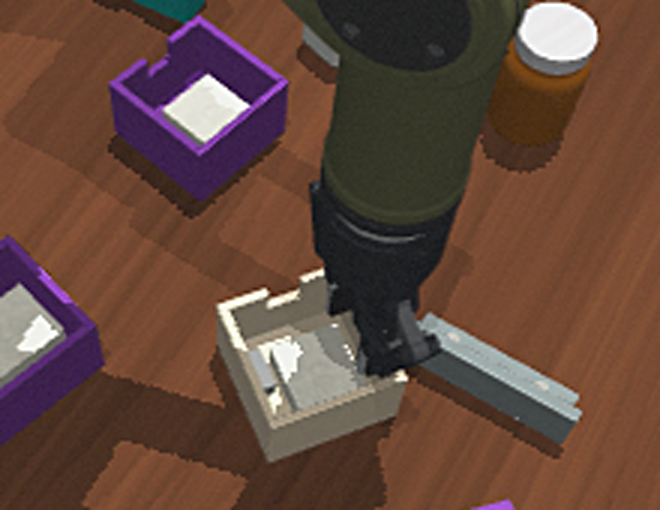

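Box is following: rotated to about 53°, fingers inside, low force.

Request:
{"op": "send_rows", "data": {"commands": [0.003,0.001,0,-0.09,0.53,0.007,0.003,0,-0.19,0.53,0.011,0.005,0,-0.29,0.53,0.015,0.006,0,-0.39,0.53,0.019,0.007,0,-0.49,0.53,0.024,0.008,0,-0.59,0.53,0.028,0.009,0,-0.69,0.53,0.032,0.01,0,-0.79,0.53]}}

```text
clock: 17.9
position: [637.4, 77.7, 35.9]
eef_rot: [2.462, 1.951, 0.0]
ft_force: [-2.0, -2.1, 0.1]
finger_gap: 39.7
```

```bash
python3 - <<'E'
from arc3 import *
t=cams.read_camera("scene");save("sc12",t["frame"],(200,120,420,290),3)
plan([(*tgt(th),36,th-90) for th in (77,80,82,84,86,88.5)]+[(*tgt(88.5,p),36,-1.5) for p in (2,3,4)])
E
```

```text
t 17.95 pos [637.6  77.9  35.9] yang -13.11 tooly [ 0.974 -0.227  0.001] f [-0.3 -1.2 -0.5] gap 40.4 q [ 0.06  0.57  1.57 -0.    1.    0.28]
(np.float64(637.15751500927), np.float64(78.08649838746416), 36, -13) -> [ 0.    -0.001 -0.   ] -0.004
(np.float64(638.2810539946831), np.float64(79.4072787994637), 36, -10) -> [ 0.004  0.001 -0.   ] -0.104
(np.float64(638.9910043781445), np.float64(80.31969097229299), 36, -8) -> [ 0.007  0.002 -0.   ] -0.17
(np.float64(639.6686795533974), np.float64(81.25632423934567), 36, -6) -> [ 0.009  0.003 -0.   ] -0.237
(np.float64(640.3132538776289), np.float64(82.21603745726318), 36, -4) -> [ 0.012  0.004 -0.   ] -0.304
(np.float64(641.0712312513652), np.float64(83.44635129946276), 36, -1.5) -> [ 0.016  0.005 -0.   ] -0.387
(np.float64(641.097408199673), np.float64(84.44600862443832), 36, -1.5) -> [ 0.018  0.005 -0.   ] -0.387
(np.float64(641.123585147981), np.float64(85.44566594941388), 36, -1.5) -> [ 0.02   0.004 -0.   ] -0.387
(np.float64(641.1497620962888), np.float64(86.44532327438944), 36, -1.5) -> [ 0.023  0.004 -0.   ] -0.387
```

View pics/sc12.png

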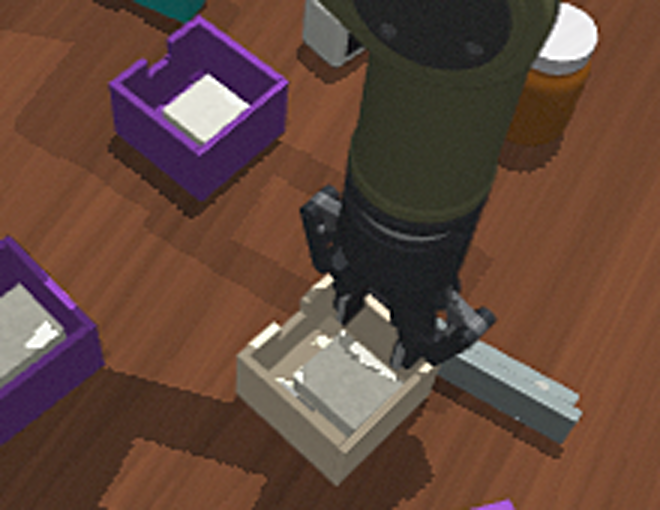

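Request:
{"op": "send_rows", "data": {"commands": [0.004,0.001,0,-0.1,0.53,0.007,0.002,0,-0.17,0.53,0.009,0.003,0,-0.24,0.53,0.012,0.004,0,-0.3,0.53,0.016,0.005,0,-0.387,0.53,0.018,0.005,0,-0.387,0.53,0.02,0.004,0,-0.387,0.53,0.023,0.004,0,-0.387,0.53]}}

```text
clock: 18.95
position: [640.7, 83.7, 36.0]
eef_rot: [2.251, 2.187, -0.005]
ft_force: [-1.3, -11.2, 0.8]
finger_gap: 40.2
```

```bash
python3 - <<'E'
from arc3 import *
t=cams.read_camera("scene");save("sc13",t["frame"],(200,120,420,290),3)
t=cams.read_camera("top");save("tp13",t["frame"],(200,90,360,250),3)
plan([(*tgt(88.5,p),36,-1.5) for p in (4,6,)]+[(*tgt(88.5,-6,-5),36,-1.5)])
E
```

```text
t 19.05 pos [640.7  83.7  36. ] yang -1.66 tooly [ 1.    -0.029 -0.   ] f [-1.6 -9.7  1.4] gap 40.1 q [ 0.07  0.57  1.56 -0.    1.01  0.1 ]
(np.float64(641.1497620962888), np.float64(86.44532327438944), 36, -1.5) -> [ 0.007  0.001 -0.   ] -0.005
(np.float64(641.2021159929046), np.float64(88.44463792434055), 36, -1.5) -> [ 0.012  0.001 -0.   ] -0.005
(np.float64(635.3898773258445), np.float64(76.59272324032716), 36, -1.5) -> [-0.018 -0.013  0.   ] -0.005
```

View pics/sc13.png

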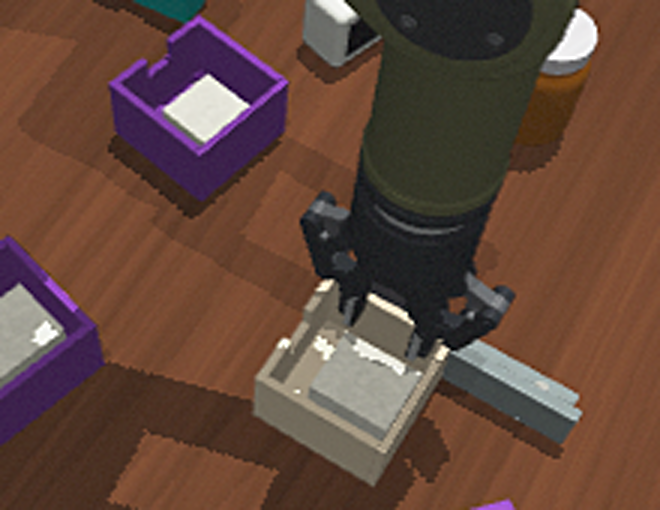

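View pics/tp13.png

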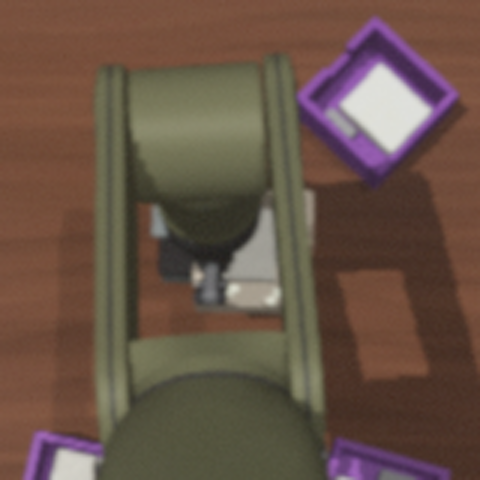

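Request:
{"op": "send_rows", "data": {"commands": [-0.009,0,0,0,0.53,-0.018,0,0,0,0.53,-0.018,0,-0.06,0,0.53,-0.018,0,-0.14,0.1,0.53,-0.018,0,-0.2,0.4,0.53,-0.018,0,-0.26,0.6,0,-0.1,-0.06,-0.26,0.8,0,-0.22,-0.13,-0.26,1,0]}}

```text
clock: 20.05
position: [586.9, 0.7, 140.7]
eef_rot: [2.744, 1.529, 0.004]
ft_force: [0.3, -1.5, -0.3]
finger_gap: 85.6
```

```bash
python3 - <<'E'
from h import *
plan([(510,-180,150,-61.5),(510,-230,150,-80.5)])
E
```

```text
t 20.05 pos [586.9   0.7 140.7] yang -31.74 tooly [ 0.85  -0.526  0.002] f [ 0.3 -1.5 -0.3] gap 85.6 q [-0.07  0.39  1.59  0.    1.16  0.48]
(510, -180, 150, -61.5) -> [-0.485  0.074 -0.024] 0.992
(510, -230, 150, -80.5) -> [-0.592  0.14  -0.024] 1.625
```

Request:
{"op": "send_rows", "data": {"commands": [-0.1,0.02,-0.02,0.2,0,-0.21,0.04,-0.024,0.4,0,-0.33,0.06,-0.024,0.6,0,-0.44,0.08,-0.024,0.8,0,-0.55,0.12,-0.024,1,0,-0.592,0.14,-0.024,1,0,-0.592,0.14,-0.024,1,0,-0.592,0.14,-0.024,1,0]}}

```text
clock: 21.05
position: [509.7, -229.5, 149.5]
eef_rot: [-3.045, -0.77, -0.0]
ft_force: [0.2, -0.1, -0.4]
finger_gap: 85.5
```

```bash
python3 - <<'E'
from m import *
t=cams.read_camera("top");s=cams.read_camera("scene")
plan([(507,-229,150,-80.5),(507,-229,90,-80.5),(507,-229,82,-80.5)])
save("tp14",t["frame"],(200,100,360,250),3.7)
save("sc14",s["frame"],(130,150,410,400),2.3)
for nm,d,w in(("s",s,(262,200,360,290)),("t",t,(235,130,310,215))):
    P=pts(d);hsv=cv2.cvtColor(d["frame"],cv2.COLOR_RGB2HSV);v,u=np.mgrid[:420,:560]
    m=(u>w[0])&(u<w[2])&(v>w[1])&(v<w[3])&(P[...,2]>52)&(P[...,2]<68)&(hsv[...,2]>120)&(hsv[...,1]<90)&(P[...,1]<115)
    q=onplane(d,np.argwhere(m)[:,::-1],60).astype(np.float32)
    print(nm,len(q),cv2.minAreaRect(q),q.min(0),q.max(0))
E
```

```text
t 21.15 pos [ 509.7 -229.3  149.5] yang -61.58 tooly [ 0.476 -0.879 -0.001] f [-0.2 -0.3  0.3] gap 85.0 q [-0.5   0.35  1.63  0.    1.16  0.58]
(507, -229, 150, -80.5) -> [-0.006 -0.004 -0.001] 0.631
(507, -229, 90, -80.5) -> [-0.006 -0.004  0.149] 0.631
(507, -229, 82, -80.5) -> [-0.006 -0.004  0.169] 0.631
s 534 ((633.9680786132812, 53.407745361328125), (97.3681411743164, 95.92414855957031), 88.43207550048828) [585.0471      3.8671722] [682.93805  103.063576]
t 377 ((634.1250610351562, 53.5322151184082), (98.94475555419922, 96.1668930053711), 88.25289154052734) [585.4812      3.5782719] [683.29114 102.83351]
```

View pics/tp14.png

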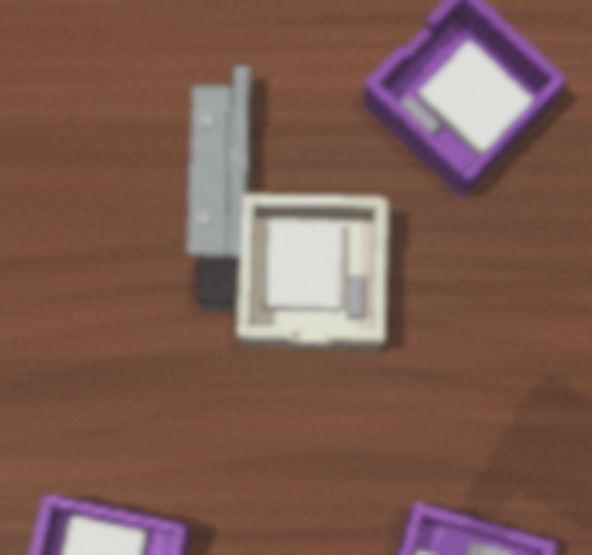

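View pics/sc14.png

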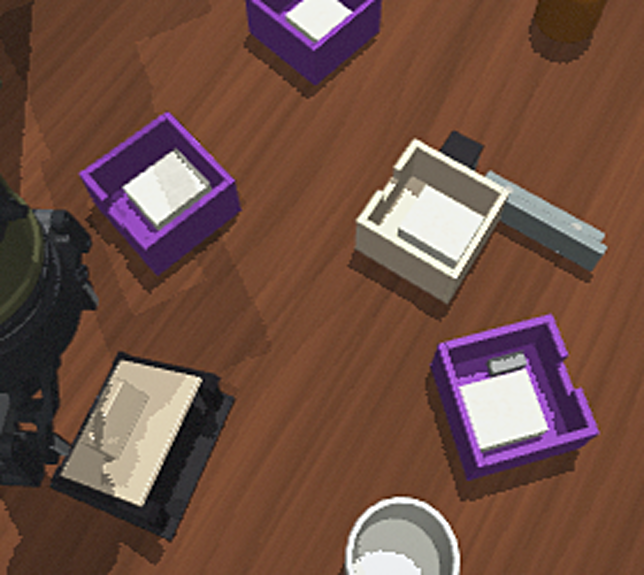

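```bash
python3 - <<'E'
from h import *
plan([(508,-229,100,-80.5),(508,-229,60,-80.5)],4)
E
```

```text
t 21.15 pos [ 509.7 -229.3  149.5] yang -61.58 tooly [ 0.476 -0.879 -0.001] f [-0.2 -0.3  0.3] gap 85.0 q [-0.5   0.35  1.63  0.    1.16  0.58]
(508, -229, 100, -80.5) -> [-0.0034 -0.0027  0.1238] 0.631
(508, -229, 60, -80.5) -> [-0.0035 -0.0026  0.2238] 0.631
```

Request:
{"op": "send_rows", "data": {"commands": [-0.002,-0.002,0,0.3,0,-0.004,-0.003,0,0.631,0,-0.004,-0.003,0.03,0.631,0,-0.004,-0.003,0.07,0.631,0,-0.004,-0.003,0.11,0.631,0,-0.004,-0.003,0.15,0.631,0,-0.004,-0.003,0.18,0.631,0,-0.004,-0.003,0.18,0.631,0]}}

```text
clock: 22.15
position: [506.6, -230.2, 76.2]
eef_rot: [-3.13, -0.257, 0.004]
ft_force: [0.2, 0.3, 0.1]
finger_gap: 85.3
```

```bash
python3 - <<'E'
from h import *
plan([(508.2,-229,60,-80.5)],4)
s=cams.read_camera("scene");save("sc15",s["frame"],(120,260,280,400),4.2)
t=cams.read_camera("top");save("tp15",t["frame"],(350,170,450,260),5)
E
```

```text
t 22.15 pos [ 506.6 -230.2   76.2] yang -80.62 tooly [ 0.163 -0.987 -0.002] f [0.2 0.3 0.1] gap 85.3 q [-0.5   0.43  1.72 -0.    0.99  0.9 ]
(508.2, -229, 60, -80.5) -> [ 0.0047 -0.0023  0.0404] -0.004
```

View pics/sc15.png

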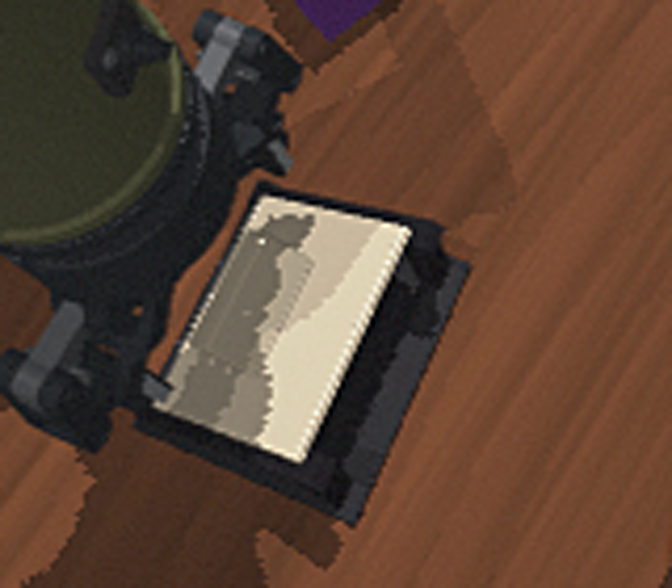

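View pics/tp15.png

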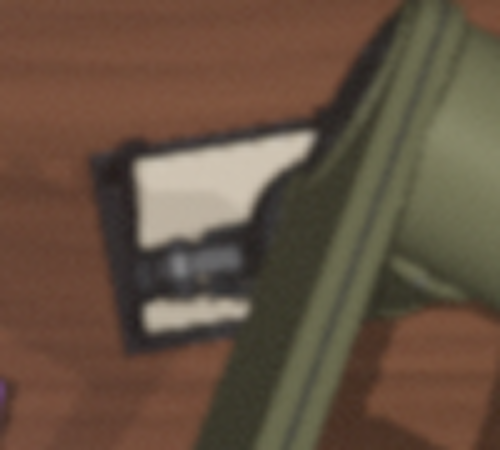

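Request:
{"op": "send_rows", "data": {"commands": [0.004,-0.002,0.015,0,0,0.004,-0.002,0.03,0,0,0.004,-0.002,0.04,0,0,0.004,-0.002,0.04,0,0,0.004,-0.002,0.04,0,0.2,0.004,-0.002,0.04,0,0.4,0.004,-0.002,0.04,0,0.6,0.004,-0.002,0.04,0,0.8]}}

```text
clock: 23.25
position: [509.2, -229.8, 62.9]
eef_rot: [3.13, 0.257, 0.002]
ft_force: [-2.2, 0.8, 8.0]
finger_gap: 42.8
```

```bash
python3 - <<'E'
from h import *
plan([(508.2,-229,60,-80.5)],4)
s=cams.read_camera("scene");save("sc16",s["frame"],(120,260,280,400),4.2)
E
```

```text
t 23.25 pos [ 509.2 -229.8   62.9] yang -80.62 tooly [ 0.163 -0.987  0.001] f [-2.2  0.8  8. ] gap 42.8 q [-0.5   0.44  1.74 -0.    0.96  0.91]
(508.2, -229, 60, -80.5) -> [-0.0022 -0.0024  0.0073] -0.004
```

View pics/sc16.png

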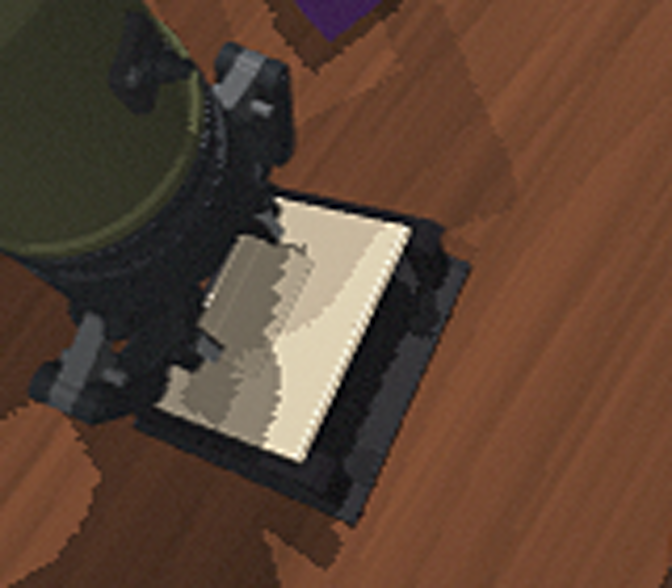

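```bash
python3 - <<'E'
from m import *
k=np.array([0.6857,0.1136,-280.98]);n=np.array([-k[0],-k[1],1]);n/=np.linalg.norm(n)
ex=np.r_[k[:2],k[:2]@k[:2]];ex/=np.linalg.norm(ex);ey=np.cross(n,ex)
C=np.array([524.57,-226.35,53.0])
for nm in("top0","scene0"):
    d=dict(np.load(f"/tmp/{nm}.npz"));P=pts(d)
    L=np.stack([(P-C)@ex,(P-C)@ey,(P-C)@n],-1)
    m=(abs(L[...,0])<46)&(abs(L[...,1])<46)&(abs(L[...,2])<60)
    pl=L[m&(L[...,2]<8)];print(nm,m.sum(),"plate h",np.median(pl[:,2]),pl[:,0].min(),pl[:,0].max())
    for lo,hi in((8,14),(14,20),(20,26),(26,36)):
        q=L[m&(L[...,2]>lo)&(L[...,2]<hi)]
        print(lo,len(q),np.percentile(q,[5,50,95],axis=0).round(1).tolist())
o=dict(np.load("/tmp/scene0.npz"));save("lid0",o["frame"],(140,295,240,390),7)
E
```

```text
top0 1199 plate h 0.11112838857562585 -45.99393767512114 45.990784824362315
8 32 [[-0.1, -20.8, 8.4], [6.1, 2.5, 10.8], [8.3, 23.9, 13.8]]
14 26 [[-2.5, -23.7, 14.4], [5.5, 4.4, 16.5], [7.4, 23.0, 19.6]]
20 29 [[-3.0, -17.1, 20.6], [5.5, 5.2, 22.9], [8.3, 22.5, 25.2]]
26 114 [[-6.3, -22.8, 27.0], [1.7, -1.9, 30.3], [7.4, 20.3, 33.4]]
scene0 2335 plate h 1.0741484027371906 -45.96303036405453 45.98272453739254
8 84 [[5.1, -22.6, 8.3], [6.5, -1.2, 10.8], [8.3, 20.8, 13.5]]
14 88 [[5.0, -23.5, 14.2], [6.8, -0.8, 17.0], [8.7, 22.6, 19.6]]
20 94 [[5.1, -24.2, 20.1], [6.9, -2.5, 22.9], [8.2, 21.9, 25.7]]
26 224 [[-5.2, -22.5, 26.5], [4.1, -0.8, 30.7], [8.0, 22.2, 32.4]]
```

View pics/lid0.png

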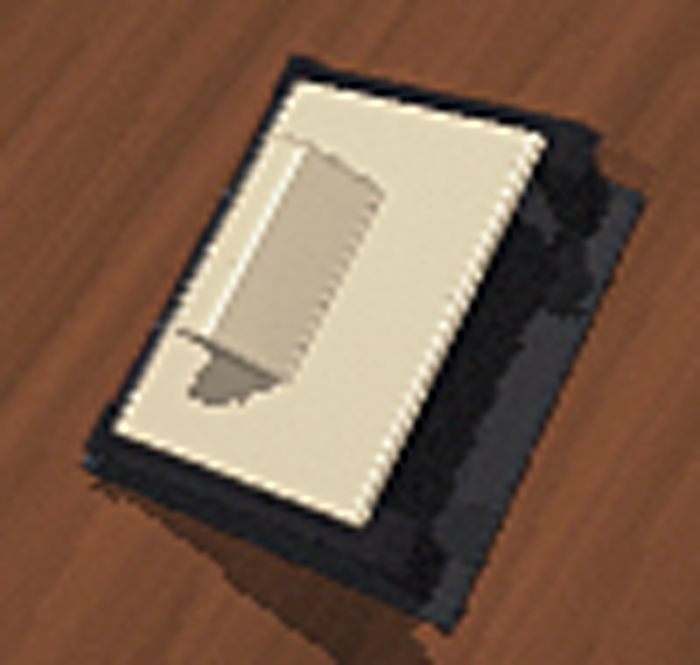

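Request:
{"op": "send_rows", "data": {"commands": [0,0,0,0,0.8,0,0,0,0,0.8,0,0,0,0,0.8,0,0,-0.004,0,0.8,0,0,-0.004,0,0.8,0,0,-0.004,0,0.8,0,0,-0.004,0,0.8,0,0,-0.004,0,0.8]}}

```text
clock: 24.3
position: [509.1, -229.6, 63.3]
eef_rot: [3.131, 0.257, 0.0]
ft_force: [0.3, 0.4, 2.6]
finger_gap: 41.2
```

```bash
python3 - <<'E'
from h import *
plan([(508.2,-229,60,-80.5)],4)
s=cams.read_camera("scene");save("sc17",s["frame"],(120,260,280,400),4.2)
E
```

```text
t 24.3 pos [ 509.1 -229.6   63.3] yang -80.62 tooly [ 0.163 -0.987  0.   ] f [0.3 0.4 2.6] gap 41.2 q [-0.5   0.44  1.74  0.    0.96  0.91]
(508.2, -229, 60, -80.5) -> [-0.0019 -0.0019  0.0082] -0.004
```

View pics/sc17.png

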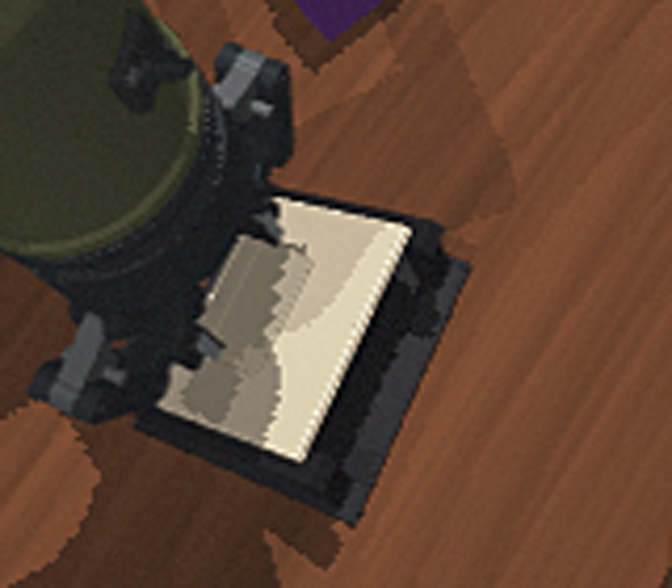

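Request:
{"op": "send_rows", "data": {"commands": [0,0,-0.01,0,0.8,0,0,-0.02,0,0.8,0,0,-0.035,0,0.8,0,0,-0.05,0,0.8,0,0,-0.07,0,0.8,0,0,-0.09,0,0.8,0,0,-0.12,0,0.8,0,0,-0.15,0,0.8]}}

```text
clock: 25.35
position: [509.0, -229.6, 124.2]
eef_rot: [3.131, 0.257, 0.0]
ft_force: [0.7, -0.5, -0.7]
finger_gap: 40.9
```

```bash
python3 - <<'E'
from h import *
plan([(508.2,-229,60,-80.5)],4)
s=cams.read_camera("scene");save("sc18",s["frame"],(100,240,280,400),4)
t=cams.read_camera("top");save("tp18",t["frame"],(340,150,460,260),5)
E
```

```text
t 25.35 pos [ 509.  -229.6  124.2] yang -80.62 tooly [ 0.163 -0.987  0.   ] f [ 0.7 -0.5 -0.7] gap 40.9 q [-0.5   0.37  1.67  0.    1.1   0.91]
(508.2, -229, 60, -80.5) -> [-0.0019 -0.0019  0.1605] -0.004
```

View pics/sc18.png

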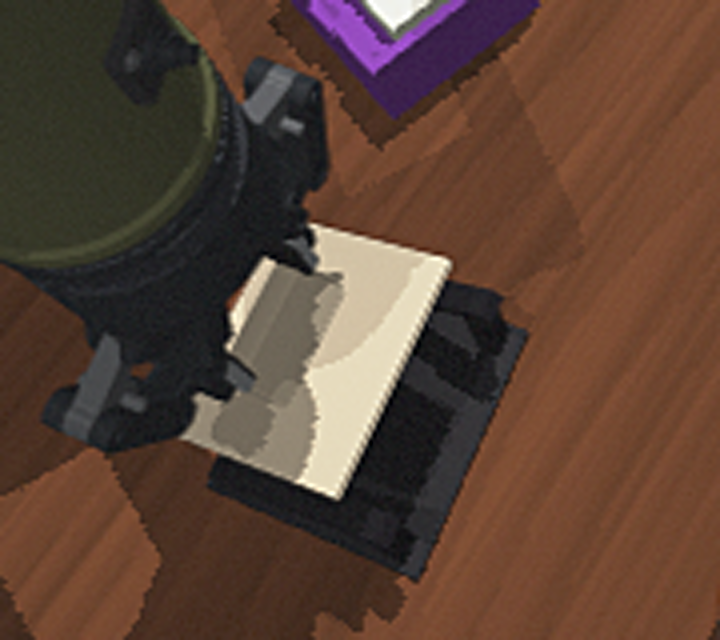

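View pics/tp18.png

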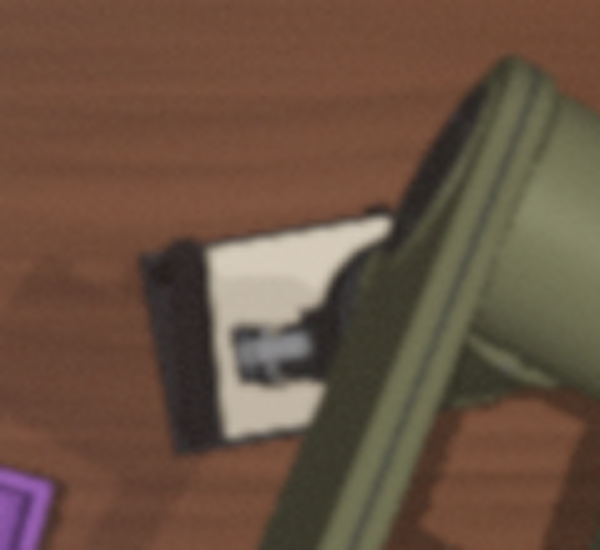

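```bash
cat > lid.py <<'E'
from m import *
def lidpose(s,win,zlo,zhi,show=True):
    """fit plate upper plane from camera s in pixel window; report plane and edges"""
    P=pts(s);hsv=cv2.cvtColor(s["frame"],cv2.COLOR_RGB2HSV);v,u=np.mgrid[:420,:560]
    m=(u>win[0])&(u<win[2])&(v>win[1])&(v<win[3])&(P[...,2]>zlo)&(P[...,2]<zhi)&(hsv[...,0]>8)&(hsv[...,0]<35)&(hsv[...,1]<110)&(hsv[...,2]>90)
    A=P[m];keep=np.ones(len(A),bool)
    for i in range(15):
        k=np.linalg.lstsq(np.c_[A[keep][:,:2],np.ones(keep.sum())],A[keep][:,2],rcond=None)[0]
        res=A[:,2]-np.c_[A[:,:2],np.ones(len(A))]@k; keep=(res<5)&(res>-12)if i<5 else abs(res)<5
    n=np.array([-k[0],-k[1],1]);n/=np.linalg.norm(n)
    print("n",len(A),keep.sum(),"plane",k.round(4),"tilt",np.degrees(np.arccos(n[2])).round(2),"dir",np.degrees(np.arctan2(k[1],k[0])).round(2))
    return A,keep,k,n
E
python3 - <<'E'
from lid import *
s=cams.read_camera("scene")
A,keep,k,n=lidpose(s,(140,290,215,370),60,160)
Q=A[keep];yaw=np.radians(9.4);e=np.array([np.cos(yaw),np.sin(yaw),0])
ex=e-n*(e@n);ex/=np.linalg.norm(ex);ey=np.cross(n,ex)
a=Q@ex;b=Q@ey;ptop=np.percentile(a,99.5);print("ex max edge",ptop,"ey range",np.percentile(b,[.5,99.5]))
C=n*np.mean(Q@n)+ex*(ptop-48)+ey*np.mean(np.percentile(b,[.5,99.5]));print("centre top",C.round(1),"fin",(C+15*n).round(1))
E
```

```text
n 2534 1985 plane [ 5.115000e-01  9.260000e-02 -1.313307e+02] tilt 27.47 dir 10.26
ex max edge 526.5655969422991 ey range [-356.18783156 -260.95678153]
centre top [ 522.5 -227.2  114.9] fin [ 515.7 -228.4  128.2]
```

```bash
python3 - <<'E'
from h import *
plan([(509,-229.6,180,-80.6),(610,52,180,-91.6)],4)
E
```

```text
t 25.5 pos [ 509.7 -230.   124.3] yang -80.62 tooly [ 0.163 -0.987  0.001] f [-0.1  0.9 -1.4] gap 41.2 q [-0.5   0.37  1.67 -0.    1.1   0.91]
(509, -229.6, 180, -80.6) -> [-0.0013 -0.001  -0.1391] -0.001
(610, 52, 180, -91.6) -> [ 0.3626 -0.6544 -0.1394] 0.366
```

Request:
{"op": "send_rows", "data": {"commands": [0,0,-0.05,0,0.8,0,0,-0.1,0,0.8,0.03,-0.07,-0.139,0.1,0.8,0.08,-0.16,-0.139,0.2,0.8,0.14,-0.26,-0.139,0.3,0.8,0.2,-0.36,-0.139,0.366,0.8,0.26,-0.46,-0.139,0.366,0.8,0.32,-0.56,-0.139,0.366,0.8]}}

```text
clock: 26.5
position: [598.7, 13.7, 178.3]
eef_rot: [3.141, -0.044, -0.002]
ft_force: [0.6, -0.2, -1.4]
finger_gap: 41.8
```

```bash
python3 - <<'E'
from h import *
plan([(610,52,180,-91.6),(610,52,160,-91.6)],4)
E
```

```text
t 26.5 pos [598.7  13.7 178.3] yang -91.6 tooly [-0.028 -1.     0.   ] f [ 0.6 -0.2 -1.4] gap 41.8 q [-0.05  0.37  1.51 -0.    1.26  1.55]
(610, 52, 180, -91.6) -> [ 0.0256 -0.0965 -0.0043] -0.0
(610, 52, 160, -91.6) -> [ 0.0256 -0.0965  0.0457] -0.0
```

Request:
{"op": "send_rows", "data": {"commands": [0.01,-0.04,0,0,0.8,0.02,-0.08,0,0,0.8,0.026,-0.0965,0.01,0,0.8,0.026,-0.0965,0.03,0,0.8,0.026,-0.0965,0.045,0,0.8,0.026,-0.0965,0.045,0,0.8,0.026,-0.0965,0.045,0,0.8,0.026,-0.0965,0.045,0,0.8]}}

```text
clock: 27.5
position: [610.4, 50.3, 161.1]
eef_rot: [-3.141, 0.044, -0.001]
ft_force: [-0.6, 0.6, -1.0]
finger_gap: 41.3
```

```bash
python3 - <<'E'
from lid import *
plan([(610,52,160,-91.6)],4)
s=cams.read_camera("scene");save("sc19",s["frame"],(180,100,400,290),3.4)
A,keep,k,n=lidpose(s,(240,140,340,260),95,220)
Q=A[keep];yaw=np.radians(-1.6);e=np.array([np.cos(yaw),np.sin(yaw),0])
ex=e-n*(e@n);ex/=np.linalg.norm(ex);ey=np.cross(n,ex)
a=Q@ex;b=Q@ey;ptop=np.percentile(a,99.5);print("ex max edge",ptop,"ey range",np.percentile(b,[.5,99.5]))
C=n*np.mean(Q@n)+ex*(ptop-48)+ey*np.mean(np.percentile(b,[.5,99.5]));print("centre top",C.round(1),"fin",(C+15*n).round(1))
E
```

```text
t 27.5 pos [610.4  50.3 161.1] yang -91.62 tooly [-0.028 -1.    -0.   ] f [-0.6  0.6 -1. ] gap 41.3 q [ 0.01  0.4   1.5  -0.    1.23  1.61]
(610, 52, 160, -91.6) -> [-0.0011 -0.0042  0.0028] -0.001
n 1648 1396 plane [ 5.063000e-01  1.800000e-03 -1.645264e+02] tilt 26.85 dir 0.2
ex max edge 669.1501430560552 ey range [ 22.27952837 117.43027584]
centre top [622.2  50.1 150.5] fin [615.4  50.1 163.9]
```

View pics/sc19.png

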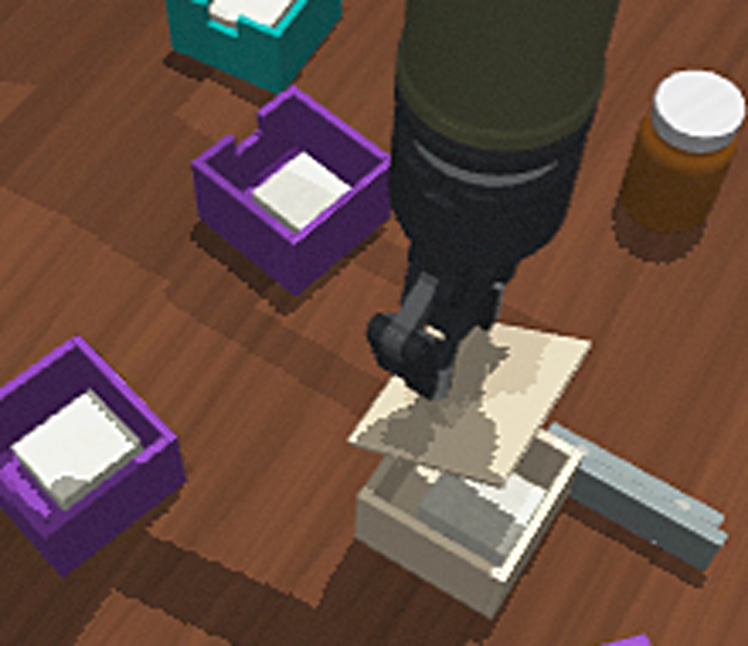

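```bash
python3 - <<'E'
from h import *
plan([(614.5,52.8,130,-91.6),(614.5,52.8,103,-91.6)],4)
E
```

```text
t 27.55 pos [610.4  50.4 161.1] yang -91.61 tooly [-0.028 -1.     0.   ] f [ 0.8  0.1 -1.6] gap 41.7 q [ 0.01  0.4   1.5  -0.    1.23  1.61]
(614.5, 52.8, 130, -91.6) -> [ 0.01   -0.0063  0.0778] -0.0
(614.5, 52.8, 103, -91.6) -> [ 0.01   -0.0063  0.1453] -0.0
```

Request:
{"op": "send_rows", "data": {"commands": [0.005,-0.003,0.02,0,0.8,0.01,-0.006,0.045,0,0.8,0.01,-0.006,0.07,0,0.8,0.01,-0.006,0.09,0,0.8,0.01,-0.006,0.11,0,0.8,0.01,-0.006,0.125,0,0.8,0.01,-0.006,0.138,0,0.8,0.01,-0.006,0.138,0,0.8]}}

```text
clock: 28.55
position: [614.0, 52.8, 105.2]
eef_rot: [3.141, -0.044, -0.001]
ft_force: [0.3, 0.4, -2.1]
finger_gap: 41.4
```

```bash
python3 - <<'E'
from lid import *
plan([(615,53,100,-91.6)],4)
s=cams.read_camera("scene");save("sc20",s["frame"],(210,130,380,280),4.4)
t=cams.read_camera("top");save("tp20",t["frame"],(220,120,320,220),5)
A,keep,k,n=lidpose(s,(240,140,345,275),66,150)
Q=A[keep];yaw=np.radians(-1.6);e=np.array([np.cos(yaw),np.sin(yaw),0])
ex=e-n*(e@n);ex/=np.linalg.norm(ex);ey=np.cross(n,ex)
a=Q@ex;b=Q@ey;ptop=np.percentile(a,99.5);print("ex max edge",ptop,"ey range",np.percentile(b,[.5,99.5]))
C=n*np.mean(Q@n)+ex*(ptop-48)+ey*np.mean(np.percentile(b,[.5,99.5]));print("centre top",C.round(1),"fin",(C+15*n).round(1))
E
```

```text
t 28.55 pos [614.   52.8 105.2] yang -91.6 tooly [-0.028 -1.     0.   ] f [ 0.3  0.4 -2.1] gap 41.4 q [0.02 0.46 1.56 0.   1.12 1.62]
(615, 53, 100, -91.6) -> [ 0.0025 -0.0005  0.013 ] -0.0
n 1576 1371 plane [ 4.967000e-01 -1.100000e-03 -2.160994e+02] tilt 26.41 dir -0.12
ex max edge 648.6523659682684 ey range [ 23.72539684 119.23512067]
centre top [625.8  52.8  94.7] fin [619.1  52.8 108.1]
```

View pics/sc20.png

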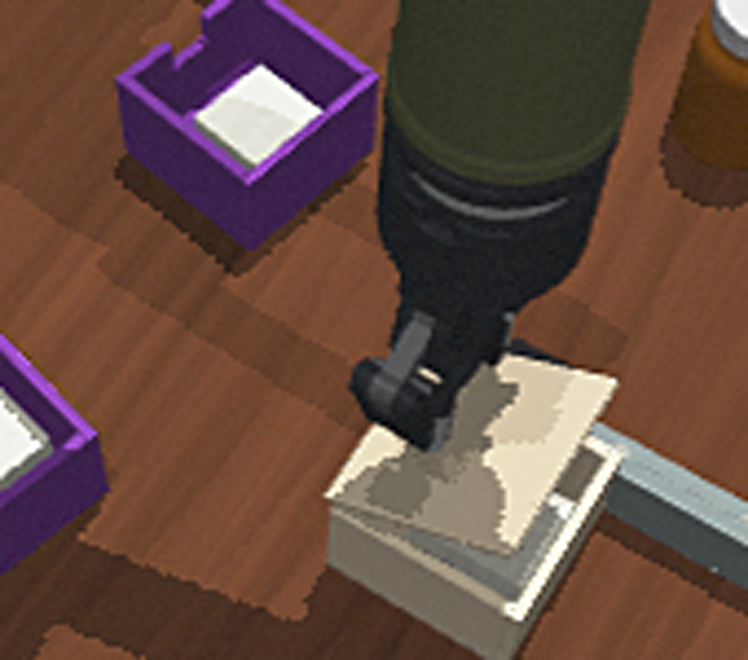

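View pics/tp20.png

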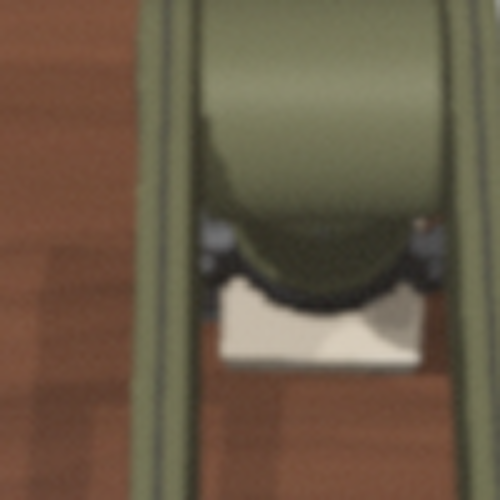

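Request:
{"op": "send_rows", "data": {"commands": [0.001,0,0.008,0,0.8,0.001,0,0.016,0,0.8,0.001,0,0.021,0,0.8,0.006,0,0.024,0,0.8,0.01,0,0.027,0,0.8,0.015,0,0.03,0,0.8,0.019,0,0.034,0,0.8,0.023,0,0.038,0,0.8]}}

```text
clock: 29.65
position: [623.9, 52.6, 90.5]
eef_rot: [-3.141, 0.044, -0.001]
ft_force: [0.5, -0.4, -0.0]
finger_gap: 41.2
```

```bash
python3 - <<'E'
from lid import *
plan([(632.9,52.3,79,-91.6)],4)
s=cams.read_camera("scene");save("sc21",s["frame"],(210,130,380,280),4.4)
A,keep,k,n=lidpose(s,(240,140,345,275),62,150)
E
```

```text
t 29.65 pos [623.9  52.6  90.5] yang -91.6 tooly [-0.028 -1.    -0.   ] f [ 0.5 -0.4 -0. ] gap 41.2 q [0.02 0.49 1.56 0.   1.1  1.62]
(632.9, 52.3, 79, -91.6) -> [0.0224 0.0002 0.0288] 0.0
n 1536 1384 plane [ 2.870000e-01  4.000000e-04 -1.025007e+02] tilt 16.01 dir 0.09
```

View pics/sc21.png

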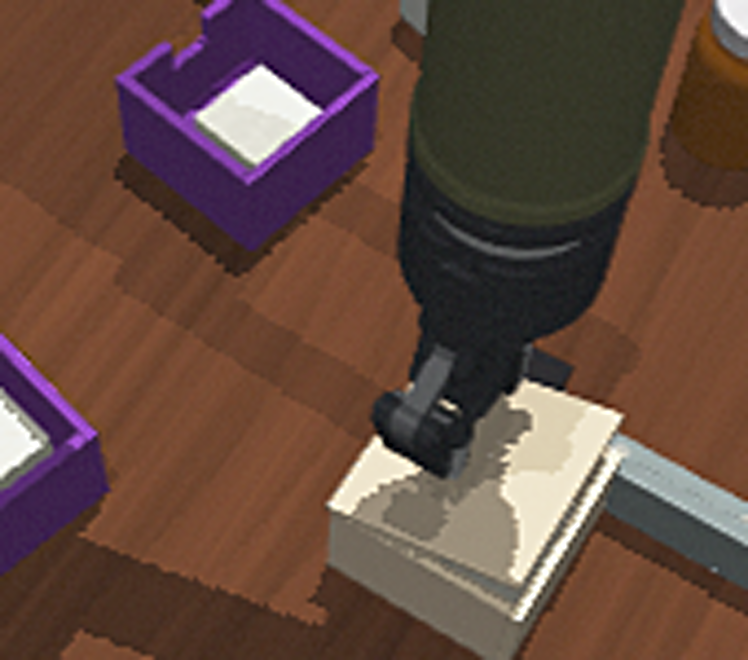

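Request:
{"op": "send_rows", "data": {"commands": [0.004,0,0.004,0,0.8,0.009,0,0.008,0,0.8,0.013,0,0.013,0,0.8,0.0165,0,0.0175,0,0.8,0.019,0,0.0205,0,0.8,0.021,0,0.0235,0,0.8,0.0235,0,0.027,0,0.8,0.025,0,0.0295,0,0.8]}}

```text
clock: 30.7
position: [631.4, 44.6, 83.5]
eef_rot: [3.13, -0.043, -0.003]
ft_force: [-14.2, -21.1, 35.7]
finger_gap: 17.9
```

```bash
python3 - <<'E'
from lid import *
plan([(632.9,52.3,79,-91.6)],4)
s=cams.read_camera("scene");save("sc22",s["frame"],(210,130,380,280),4.4)
A,keep,k,n=lidpose(s,(240,140,345,275),56,150)
print(k@[634,52,1])
E
```

```text
t 30.7 pos [631.4  44.6  83.5] yang -91.56 tooly [-0.027 -1.     0.012] f [-14.2 -21.1  35.7] gap 17.9 q [ 0.01  0.51  1.54 -0.01  1.09  1.61]
(632.9, 52.3, 79, -91.6) -> [ 0.0034 -0.0194  0.0111] 0.001
n 1683 1387 plane [-4.9000e-03 -6.1900e-02  7.4807e+01] tilt 3.55 dir -94.56
68.46191963219741
```

View pics/sc22.png

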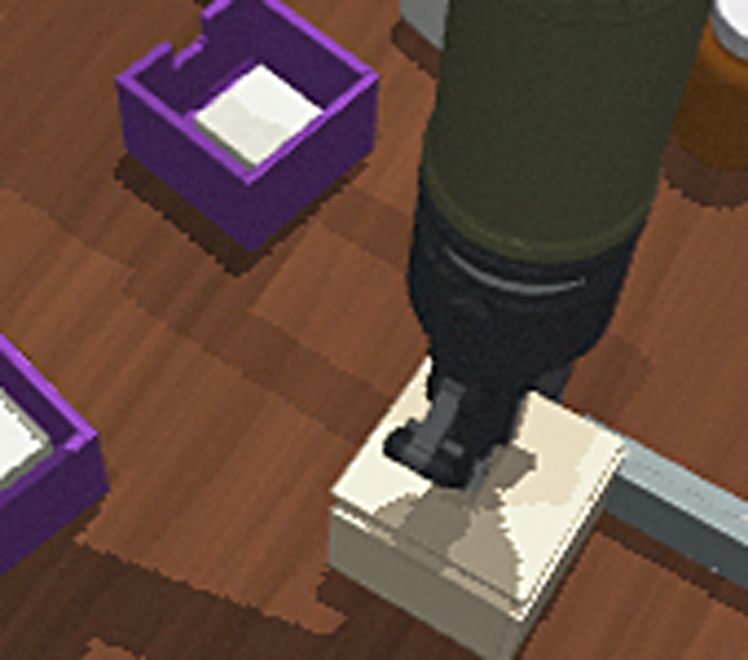

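Request:
{"op": "send_rows", "data": {"commands": [-0.003,0,-0.01,0,0.7,-0.003,0,-0.025,0,0.7,-0.003,0,-0.05,0,0.5,-0.003,0,-0.08,0,0.2,-0.003,0,-0.12,0,0,-0.003,0,-0.18,0,0,-0.06,0,-0.22,0,0,-0.12,0,-0.24,0,0]}}

```text
clock: 31.75
position: [586.1, 54.1, 176.6]
eef_rot: [-3.141, 0.043, -0.004]
ft_force: [0.6, 0.8, -0.3]
finger_gap: 85.4
```

```bash
python3 - <<'E'
from lid import *
plan([(632.9,52.3,79,-91.6)],4)
s=cams.read_camera("scene");save("sc23",s["frame"],(210,130,380,280),4.4)
t=cams.read_camera("top");save("tp23",t["frame"],(220,110,320,210),5)
A,keep,k,n=lidpose(s,(260,190,345,275),52,90)
print(k@[634,52,1])
E
```

```text
t 31.75 pos [586.1  54.1 176.6] yang -91.57 tooly [-0.027 -1.    -0.   ] f [ 0.6  0.8 -0.3] gap 85.4 q [0.02 0.36 1.54 0.   1.24 1.62]
(632.9, 52.3, 79, -91.6) -> [0.1165 0.0013 0.2442] 0.001
n 2128 1948 plane [-6.50000e-03  7.20000e-03  6.88604e+01] tilt 0.56 dir 132.3
65.09595538522505
```

View pics/sc23.png

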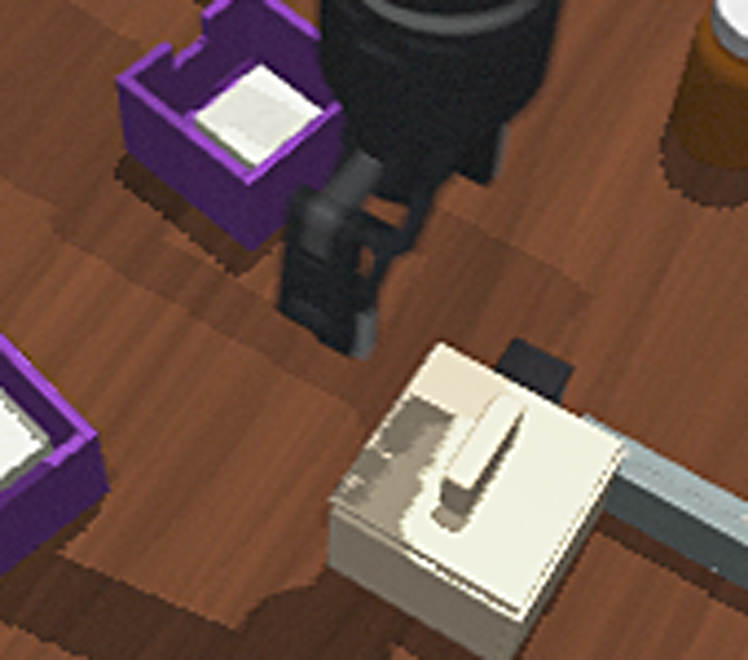

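View pics/tp23.png

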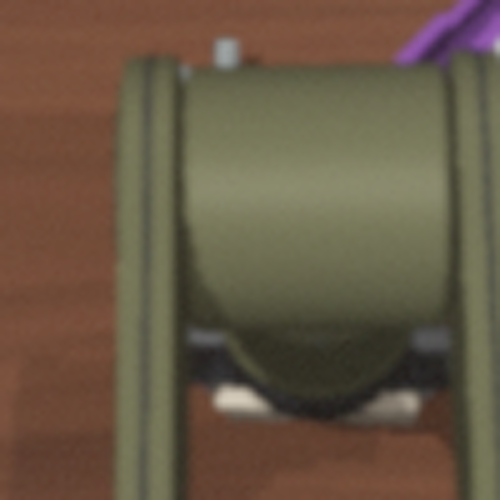

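Request:
{"op": "send_rows", "data": {"commands": [-0.05,0.08,-0.05,0,0,-0.1,0.18,-0.1,0,0,-0.15,0.3,-0.12,0,0,-0.2,0.42,-0.12,0,0,-0.2,0.55,-0.12,0,0,-0.2,0.65,-0.12,0,0,-0.2,0.65,-0.12,0,0,-0.2,0.65,-0.12,0,0]}}

```text
clock: 32.85
position: [498.6, -203.8, 222.5]
eef_rot: [-3.141, 0.045, 0.0]
ft_force: [0.6, -0.3, -0.3]
finger_gap: 85.4
```

```bash
python3 - <<'E'
from lid import *
plan([])
s=cams.read_camera("scene");save("sc24",s["frame"],(210,130,380,280),4.4)
t=cams.read_camera("top");save("tp24",t["frame"],(220,100,320,210),5)
save("tpall",t["frame"])
for nm,d,w in(("s",s,(262,200,360,290)),("t",t,(235,130,310,215))):
    P=pts(d);hsv=cv2.cvtColor(d["frame"],cv2.COLOR_RGB2HSV);v,u=np.mgrid[:420,:560]
    m=(u>w[0])&(u<w[2])&(v>w[1])&(v<w[3])&(P[...,2]>56)&(P[...,2]<72)&(hsv[...,2]>120)&(hsv[...,1]<90)&(P[...,1]<115)
    q=onplane(d,np.argwhere(m)[:,::-1],65).astype(np.float32)
    A=P[m];k=np.linalg.lstsq(np.c_[A[:,:2],np.ones(len(A))],A[:,2],rcond=None)[0]
    print(nm,len(q),cv2.minAreaRect(q),q.min(0),q.max(0),"plane",k.round(4),k@[634,52,1])
P=pts(t);m=(P[...,2]>84)&(P[...,2]<106);v,u=np.mgrid[:420,:560];m&=(u>240)&(u<310)&(v>130)&(v<215)
print("fin top",m.sum(),cv2.minAreaRect(P[m][:,:2].astype(np.float32)),np.median(P[m][:,2]))
# wall side of the box in scene: lower box pixels on right face (y~4)
P=pts(s);m=(P[...,1]<12)&(P[...,1]>-6)&(P[...,0]>595)&(P[...,0]<675)&(P[...,2]>12)&(P[...,2]<50)
A=P[m];print("box -y face",m.sum(),np.polyfit(A[:,0],A[:,1],1),np.polyval(np.polyfit(A[:,0],A[:,1],1),634))
E
```

```text
t 32.85 pos [ 498.6 -203.8  222.5] yang -91.63 tooly [-0.028 -1.    -0.001] f [ 0.6 -0.3 -0.3] gap 85.4 q [-0.47  0.25  1.57  0.    1.32  1.13]
s 2084 ((633.0031127929688, 53.27391815185547), (102.16468048095703, 99.0082778930664), 88.58162689208984) [582.85406     1.6348722] [683.2848  105.35522] plane [-9.40000e-03  1.36000e-02  7.01499e+01] 64.8979116598791
t 1412 ((631.8040771484375, 54.37519454956055), (101.00518798828125, 98.84235382080078), 88.20106506347656) [582.32007    3.757966] [682.2308  105.05029] plane [-6.80000e-03  6.70000e-03  6.77826e+01] 63.83672020212072
fin top 120 ((630.9226684570312, 54.407005310058594), (46.156585693359375, 13.357037544250488), 88.4715576171875) 93.97448018452053
box -y face 282 [-0.02795959 23.14949341] 5.423115218063536
```

View pics/sc24.png

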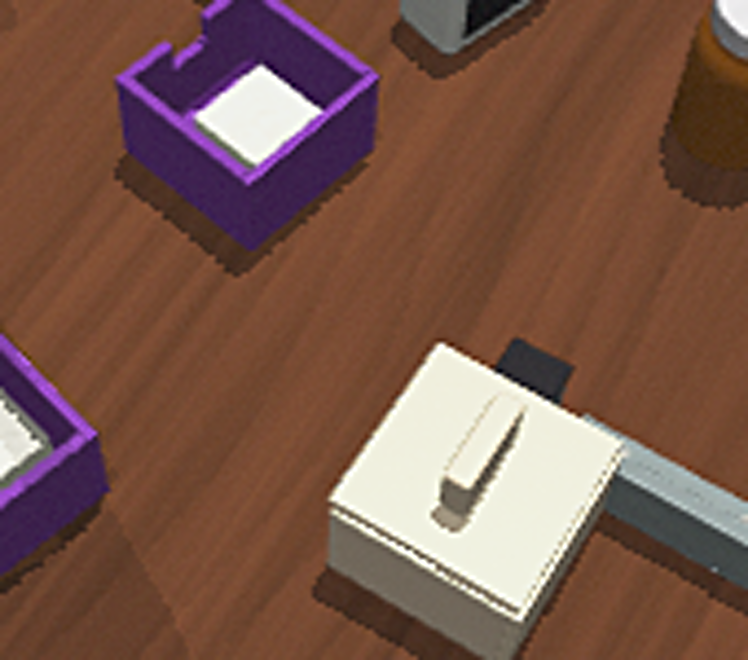

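View pics/tp24.png

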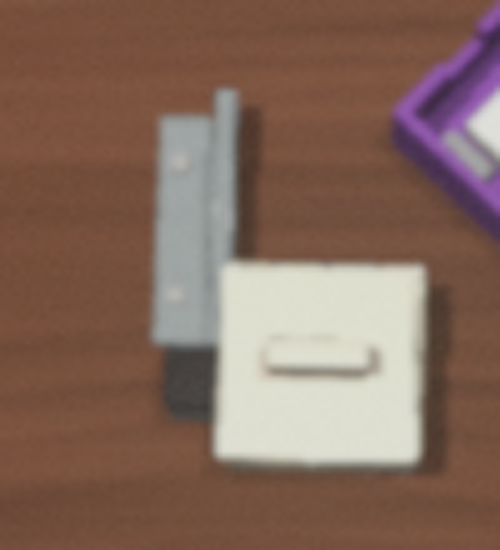

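```bash
python3 - <<'E'
from lid import *
s=cams.read_camera("scene");t=cams.read_camera("top")
for d in(s,t):
    P=pts(d);m=(abs(P[...,2])<12)&(P[...,0]>520)&(P[...,0]<760)&(P[...,1]>-40)&(P[...,1]<180)
    A=P[m];k=np.linalg.lstsq(np.c_[A[:,:2],np.ones(len(A))],A[:,2],rcond=None)[0];print("desk",k.round(4),k@[634,52,1])
    m=(abs(P[...,2]-65)<8)&(P[...,0]>590)&(P[...,0]<678)&(P[...,1]>10)&(P[...,1]<94)
    A=P[m];k=np.linalg.lstsq(np.c_[A[:,:2],np.ones(len(A))],A[:,2],rcond=None)[0];print("lid",len(A),k.round(4),k@[634,52,1])
save("fin_sc",s["frame"])
E
```

```text
desk [ 3.600e-03 -9.000e-04 -1.472e+00] 0.7530721831012237
lid 1528 [-2.60000e-03  9.00000e-04  6.70593e+01] 65.44315307151255
desk [ 4.1000e-03  2.5000e-03 -3.2516e+00] -0.5522247639013318
lid 1053 [ 3.30000e-03 -1.80000e-03  6.22269e+01] 64.20192357130719
```

View pics/fin_sc.png

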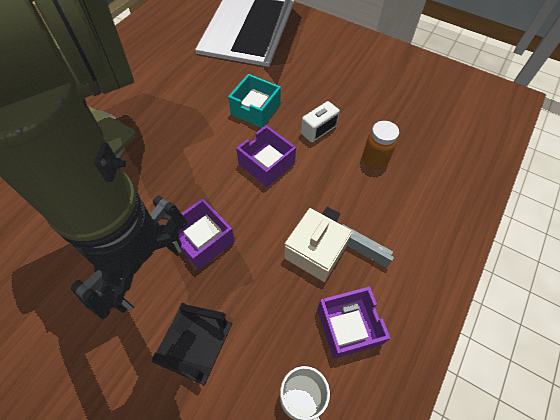

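View pics/tpall.png

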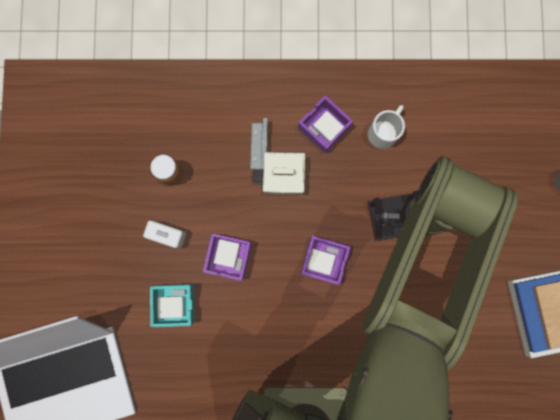

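Plate top is level at 65 mm (tilt under 0.3°). The box lies against the rail, everything else is where it was, and the gripper is clear. Handing in.

```bash
python3 -c "
from cell import robot
print(robot.hand_in())"
```

```text
the job is handed in; nothing more can be done
None
```

The box is flush along the rail with its notch facing the robot, and the lid lies fully down on it with its key in the notch. I handed in at about 33 s, with the gripper open and touching nothing.

**How it went:** I pushed the box against the post. I then swung it round from inside with the fingertips and pressed it flush against the rail. I took the lid by the ends of its fin, lowered its key edge into the notch and tipped it flat.

**Last checks:**
- **Lid:** the upper face is at 64–65.5 mm in both cameras (65 expected) and tilts less than 0.3°. I could not see the key itself once the lid was on. It lies level at the right height, which it could not do with the key out of the notch.
- **Box:** it is parallel to the guard at about -1.6°. Its middle is at about +9 mm in guard x, well inside the allowed range. Before the lid went on I saw the notch facing the robot. The two estimates of where its rail-side face and the rail lie differ by about 1 mm, which is within the camera calibration.
- **Other things:** the mug, the jar, the clock and the look-alike boxes stand where they were.

**What did not go to plan:**
- **During the swing:** at about 45° the finger slipped over the box's rim. The box ended up about 8 mm from the post, so I put the fingers back in and finished the turn.
- **At the end of placing the lid:** the fingers slipped off the fin and pressed on the lid, with about 44 N at the wrist, so the last moment was less gentle than I meant. I read that as fingertips on the lid, not the gripper's body, which has a 40 N limit, but I did not confirm it. The wrist limit is 120 N.

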